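Fit the temperature probe into the reactor's inclined gland port

TASK

Take the blue-headed probe out of the white rack and slide it all the way down into the open inclined port of the small glass reactor, until its head sits flat on the grey knurled nut. Then turn that nut clockwise, about a quarter turn, until the collet inside grips the probe firmly, and let go. Leave the orange-headed probe standing in the rack and do not disturb the small blue-capped bottle.

Things in the scene. Friction and masses are not known exactly. Their poses are not given: they have to be found in the camera images.
- temp_probe: the probe to fit, 70 g: bright steel shank 12 mm in diameter and 80 mm long with a rounded tip, under a blue round head 22 mm in diameter, 26 mm long, with a 2 mm plug on top. Origin at the tip, z from tip to head; underside of the head (shoulder) at z = 80 mm. Stands upright in a well of the rack, its shoulder 40 mm above the rack's top, 90 mm above the bench
- temp_probe_shoulder (a point): centre of the underside of the blue head, on the probe's axis; same axes as the probe
- ph_probe: the other probe, same size and shape, with a dark shank and an orange head; stands in the other well and stays there. Origin at its tip, z up along it
- probe_rack: white plastic block 150 x 60 x 50 mm on a grey foot 158 x 68 mm, fixed to the bench; origin at the centre of its underside, x along its length, z up. Two wells 13.5 mm wide and 40 mm deep, at x = -42 and +42 mm; which probe stands in which varies
- reactor: glass reactor, fixed: grey base 120 mm across, jar 90 mm, round metal head plate 116 mm across, its top 108 mm up; origin at the centre of the underside, z up, inclined port towards -x. On the plate: black stirrer drive 38 mm thick, 56 mm tall, at x = +12 mm; two white caps 22 mm wide, 21 mm tall, at x = +20, y = +-37 mm; the port's steel neck, at most 38 mm thick, 60 mm from plate to nut face
- gland_mouth (a point): centre of the top face of the grey nut on the inclined port, where the probe goes in. z is the port's axis, pointing out and up, 30 degrees from vertical, leaning to the reactor's -x; y is level. The bore is 18 mm in the nut, 14.4 mm or a little less in the open collet, 15 mm in the neck. The shank goes in over its full 80 mm, until the blue head rests here
- gland_nut (a joint): turn of the grey knurled nut in rad; grows clockwise, seen looking down into the port, from 0 (loose) to a stop at 2.0; starts at 0 to 0.3. It draws the collet's three jaws in 1.2 mm per rad: they touch the 12 mm shank at about 1.0 and grip firmly from about 1.35. It stays where it is left; friction 0.25 N m, a little more as it grips. Nut: 42 mm across, 22 mm long, held anywhere round it
- jaw0: one of the three brass collet jaws inside the nut, 16 mm long
- jaw1: the second of the three brass collet jaws inside the nut
- bottle_100: glass bottle with a blue cap, 56 mm in diameter, 105 mm tall, to the right of the reactor; leave alone. Origin at the centre of its underside
There are look-alikes about, which are no part of the job. Leave any green look-alike of the temp_probe alone.

How it is judged:
By the outcome, as a careful person would: the job done as asked, in the order asked, and still so for the second after the job is handed in, with the robot touching nothing.
It also fails if it takes over 58 s, if anything falls off the work surface, if the arm or the gripper's body presses on something with over 40 N, if the wrist force passes 120 N, or if a joint passes its speed limit or range.

ROBOT

A 6-joint arm with a two-finger parallel gripper is mounted at the origin on a cart in front of the work surface, level with it; the furniture and walls round the work are solid. World frame = base frame: x ahead of the robot, y to its left, z up, the work surface at z = 0. Lengths are in mm, angles in rad, forces in N, time in s.
With the tool pointing down it reaches from about 275 to 750 mm from the base axis. Payload 10.2 kg.
Tool frame: the origin (TCP) lies at the very end of the fingers, on their centre line; the grasp point (between the pads) lies 19 mm behind it; z points along the fingers, y is the direction in which the jaws open and shut (so a half turn about z gives the same grasp; the last joint's range is limited). The gripper opens to 85 mm and grips with 20 to 120 N. Pads are 22 mm wide; open, the fingers measure 114 mm over their backs; the gripper's body (76 mm by 85 mm) begins 54 mm behind the grasp point. The pads swing forward as they close: fully open they stand 13 mm farther back than shut.
Start: joints at [0.931, 0.313, 1.498, -0, 1.331, -0.223], TCP at [212.552, 480.055, 231.294] pointing down, gripper open.
Joint ranges: [-2.94, 2.94], [-0.97, 2.17], [0.19, 2.56], [-1.23, 4.37], [0.02, 3.11], [-2.88, 2.88]. Speed limits (rad/s): [2.39, 2.39, 3.01, 3.14, 3.14, 3.14].

INTERFACE

Orientations are given as a unit quaternion [w, x, y, z].
In Python, from rig import * gives the robot as it stands. The module is installed in compiled form; this text tells all that it offers.
- The arm moves only by the shell command python3 -m crank 'ROWS' [FORCE]. ROWS is a JSON object of lists of equal length, an entry for each row: "dp": the shift along the world's x, y, z in cm, a list of three; "delta_rot": the turn, a rotation vector about the world's x, y, z in degrees, a list of three; "claw": the closure in counts, from 0 (fully open) to 255 (shut). A call has 1 to 10 rows; each row shifts and turns the commanded pose from where the row before left it; what a row does not reach is not made up. A row lasts 1/10 s, in which the tool goes at most 50 mm and 8.59 degrees, less where a joint would pass 70% of its speed; a pose out of reach is approached as far as the arm can. A call is refused whole if a number of a shift passes 5 or a number of a turn 8.59, either way. A call with a gripper value outside its range is refused whole. The fingers move at their own pace and stop on an object; FORCE is the grip in N (left out, the last holds). Time passes only in rows, so rows that do not move let the fingers close. It gives the time, the measured TCP pose, the force and the opening at its end, in the units of the state.
- sense(): the state, without advancing time (a new reading comes with each control period).
- capture(name): name is "side" or "top"; returns (picture, depth): 400x640x3 uint8, red, green, blue; 400x640 float32, mm along the optical axis (not along the pixel's ray), 0 where there is no reading.
- camera_model(name): a dict with "fx", "fy", "cx", "cy" (pixels), "cam_to_world" (4x4, takes a point from camera to world coordinates). Camera axes: x right, y up, looking along -z (the intrinsics and any distortion apply to the point x, -y, -z); pixel columns grow to the right and rows downward; lengths in mm; the calibration is good to about 2 mm. A picture is of the moment at which its call begins. camera_model takes no time and is no camera call.
- finish_job(): hands the job in, once; it reports no verdict.
Trained networks look in the newest picture that a camera, given by its name, has taken for a name from the list of things; names that differ only in an ending like _2 or _b are one class to them, and where a whole thing is asked for, a point or a joint stands for the part that bears it (a point fixed in the world has none). Each returns a list of dicts, best first, with "p" (0 to 1); they miss things now and then, are a little off and sometimes report something else, mostly with a low value. They report only what shows in the picture. A call takes as long as a camera call. They do not tell look-alikes from the thing itself.
- boxes_of(camera, target): "centre" ([column, row] in pixels, amid what is visible of it).
- masks_of(camera, target): "region" (400x640 bool, what is visible of it) and "centre" ([column, row] in pixels, amid what is visible of it).
- pinpoint(camera, target): "centre" ([column, row] in pixels: a listed point, or the origin of a listed thing).
The state is a dict: "time_s": time; "joints": joint angles; "dq": joint speeds; "tau": joint torques, N m; "eef_pos": TCP position; "ee_rot": TCP orientation; "force": force on the tool from outside, world axes, zero at the start; "wrist_torque": the same for the moment, N m; "grip_width": opening from 0.0 (shut) to 1.0 (fully open).
Only numpy, scipy, OpenCV 4.12 (cv2) and the standard library are available. Lean on these libraries where they do the work, as an engineer would, in place of code of your own. Each camera call takes 0.05 s, during which the arm holds its last target.

## Working session

There is one attempt and no reset: what is moved stays moved. The work goes in short steps, Python scripts to look and compute and a shell command to move; the robot and the scene stay as the last step left them, time stands still between calls to the robot, and variables do not carry over. Pictures are saved under pics/ and viewed, and the job is handed in when it is done.

```bash
mkdir -p pics; ls; python3 - <<'E'
from rig import *
import cv2
print(sense())
for n in ("side","top"):
    p,d=capture(n); cv2.imwrite(f"pics/{n}0.png",p[:,:,::-1]); m=camera_model(n); print(n,m)
E
```

```text
pics
{'time_s': 0.0, 'joints': array([ 9.30556867e-01,  3.13458803e-01,  1.49842175e+00, -1.12485920e-05,
        1.33103484e+00, -2.23408012e-01]), 'dq': array([ 1.02328333e-03, -2.22455142e-03, -4.51041670e-04,  1.60168625e-05,
       -6.89555338e-04,  2.76385776e-05]), 'tau': array([-2.80996292e-04, -4.12260675e+01, -2.59748304e+01, -1.59319407e-04,
        4.12747133e-03, -2.44552018e-05]), 'eef_pos': array([212.41242819, 479.82580865, 230.73635287]), 'ee_rot': array([-2.71841533e-04,  2.06908812e-01,  9.78360008e-01, -6.02946984e-04]), 'force': array([-0.13208795, -0.16760842, -0.24109301]), 'wrist_torque': array([ 0.02642238, -0.02896288, -0.00018592]), 'grip_width': 1.0018909028893237}
side {'fx': 384.8423812676063, 'fy': 384.8423812676063, 'cx': 316.4829260450463, 'cy': 199.7879318620264, 'cam_to_world': array([[-9.47660808e-01,  1.18614143e-01, -2.96428199e-01,
         2.89152130e+02],
       [-3.19108471e-01, -3.21546043e-01,  8.91503183e-01,
         9.25432612e+02],
       [ 1.04295720e-02,  9.39435377e-01,  3.42567361e-01,
         4.27579572e+02],
       [ 0.00000000e+00,  0.00000000e+00,  0.00000000e+00,
         1.00000000e+00]])}
top {'fx': 415.92109980049673, 'fy': 415.92109980049673, 'cx': 318.67076762550687, 'cy': 203.0076825937726, 'cam_to_world': array([[-1.32113594e-01,  9.68413974e-01, -2.11471922e-01,
         3.88428824e+02],
       [-9.91234345e-01, -1.28924147e-01,  2.88623954e-02,
         1.84181008e+02],
       [ 6.86909765e-04,  2.13431347e-01,  9.76957823e-01,
         9.41272461e+02],
       [ 0.00000000e+00,  0.00000000e+00,  0.00000000e+00,
         1.00000000e+00]])}
```

View pics/side0.png

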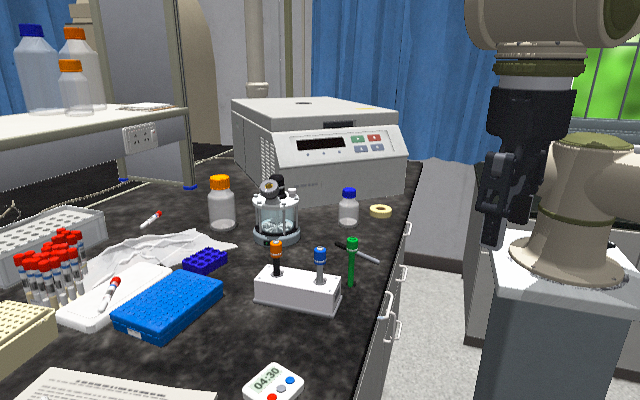

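View pics/top0.png

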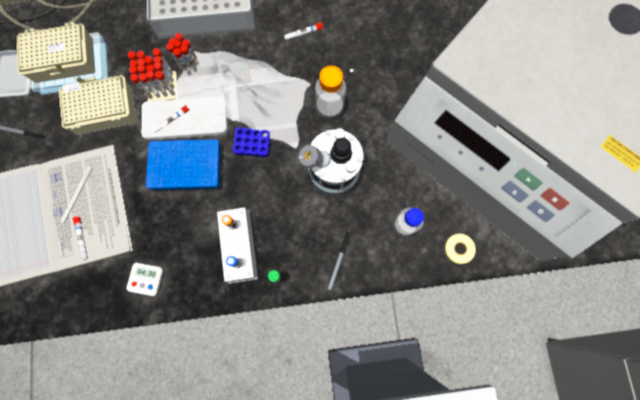

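The side view shows the white rack at about (297,292), with the orange probe at (276,250) and the blue one at (320,262). A green look-alike stands beside the rack at (352,260), and the reactor is at (276,215). In the top view the blue head is at (232,262), orange at (228,221), green at (274,276) and the port nut at (308,156).

```bash
cat > h.py <<'E'
from rig import *
import numpy as np, cv2
def ray(cam,uv):
    m=camera_model(cam);T=m["cam_to_world"]
    d=np.array([(uv[0]-m["cx"])/m["fx"],-(uv[1]-m["cy"])/m["fy"],-1.0])
    return T[:3,3],T[:3,:3]@d
def pt(cam,uv,depth):
    o,d=ray(cam,uv); return o+d*depth
def proj(cam,P):
    m=camera_model(cam);T=m["cam_to_world"]
    c=T[:3,:3].T@(np.asarray(P,float)-T[:3,3])
    return np.array([m["cx"]+m["fx"]*c[0]/-c[2],m["cy"]-m["fy"]*c[1]/-c[2]])
def tri(a,b,ca="side",cb="top"):
    o1,d1=ray(ca,a);o2,d2=ray(cb,b)
    d1/=np.linalg.norm(d1);d2/=np.linalg.norm(d2)
    A=np.stack([d1,-d2],1);s=np.linalg.lstsq(A,o2-o1,rcond=None)[0]
    p,q=o1+s[0]*d1,o2+s[1]*d2
    return (p+q)/2,np.linalg.norm(p-q)
def cloud(cam,d):
    m=camera_model(cam);T=m["cam_to_world"]
    v,u=np.mgrid[:400,:640]
    c=np.stack([(u-m["cx"])/m["fx"]*d,-(v-m["cy"])/m["fy"]*d,-d],-1)
    return c@T[:3,:3].T+T[:3,3]
E
python3 - <<'E'
from h import *
for n,(x0,x1,y0,y1) in {"side":(230,400,170,320),"top":(200,430,120,290)}.items():
    p,d=capture(n); np.save(f"pics/{n}_d.npy",d);np.save(f"pics/{n}_p.npy",p)
    cv2.imwrite(f"pics/{n}1.png",cv2.resize(p[y0:y1,x0:x1,::-1],None,fx=3.4,fy=3.4,interpolation=cv2.INTER_CUBIC))
res={}
for t in ["temp_probe","temp_probe_shoulder","ph_probe","probe_rack","reactor","gland_mouth","bottle_100","jaw0"]:
    for c in ("side","top"):
        r=pinpoint(c,t); res[t,c]=r
        print(t,c,[(np.round(x["centre"],1),round(x["p"],2)) for x in r[:3]])
    if res[t,"side"] and res[t,"top"]: print("   ",*tri(res[t,"side"][0]["centre"],res[t,"top"][0]["centre"]))
print(sense()["time_s"])
E
```

```text
temp_probe side [(array([349.4, 290. ]), 0.54)]
temp_probe top [(array([278.3, 278.6]), 0.62), (array([240.8, 259.7]), 0.42)]
    [434.33591351 269.28232117  -9.50999153] 1.439963076787594
temp_probe_shoulder side [(array([321. , 259.4]), 0.84), (array([352.5, 252. ]), 0.81)]
temp_probe_shoulder top [(array([304.9, 155. ]), 0.65), (array([234.7, 261.3]), 0.54), (array([272.7, 277.5]), 0.51)]
    [615.66848515 164.04146777  10.92618396] 176.62756657076
ph_probe side []
ph_probe top [(array([235.6, 231.9]), 0.67)]
probe_rack side [(array([299.9, 303.2]), 0.91)]
probe_rack top [(array([242.7, 246. ]), 0.85)]
    [516.11617339 341.62780551 -11.72654841] 3.1806547596025614
reactor side [(array([278.1, 235.8]), 0.92)]
reactor top [(array([332.9, 169. ]), 0.86), (array([306.4, 152.1]), 0.17)]
    [664.79820878 111.81346098   4.66871049] 5.894650339384237
gland_mouth side [(array([269.1, 186.2]), 0.83)]
gland_mouth top [(array([306.9, 153.7]), 0.56)]
    [657.50348479 169.91885263 156.35861644] 6.217098608170098
bottle_100 side [(array([347.8, 224.7]), 0.67)]
bottle_100 top [(array([402.4, 223.1]), 0.57), (array([232.8, 259.9]), 0.18)]
    [517.26491733 -28.29195954  -0.5421758 ] 5.891433582697288
jaw0 side [(array([266.4, 183.4]), 0.36)]
jaw0 top [(array([307.9, 155.3]), 0.35)]
    [657.87427833 170.29706402 161.38656255] 5.107000128031686
1.0
```

View pics/side1.png

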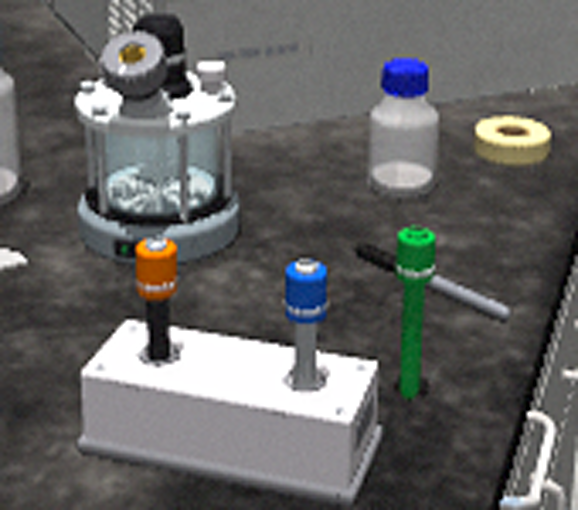

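View pics/top1.png

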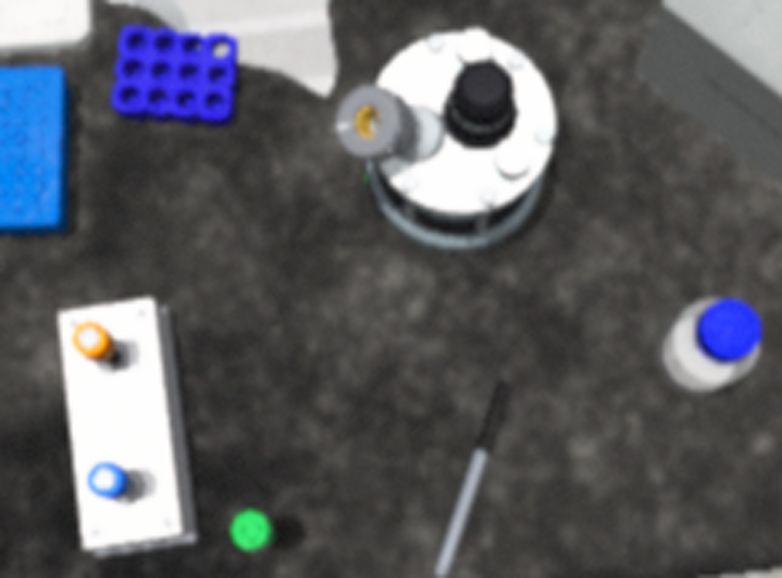

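Three candidates fit the temp_probe shape: blue (side 320,256; top 232,262), orange (side 276,250; top 228,221) and green (side 352,245; top 274,276). The blue one fits: it stands in a rack well and has a steel shank. The enlarged crop confirms that. Orange is the ph_probe, and green is the look-alike standing outside the rack. The brass collet shows in the nut at about side (269,186) and top (308,156).

Next I measure with depth.

```bash
python3 - <<'E'
from h import *
D={c:np.load(f"pics/{c}_d.npy") for c in("side","top")};P={c:np.load(f"pics/{c}_p.npy") for c in("side","top")}
for c in D:
    X=cloud(c,D[c]);hsv=cv2.cvtColor(P[c],cv2.COLOR_RGB2HSV)
    def stat(name,box,f):
        u0,u1,v0,v1=box;s=(slice(v0,v1),slice(u0,u1));m=f(hsv[s])&(D[c][s]>0);x=X[s][m]
        v,u=np.nonzero(m)
        print(c,name,len(x),"px",u.mean()+u0,v.mean()+v0,"med",np.round(np.median(x,0),1),"lo",np.round(np.percentile(x,3,0),1),"hi",np.round(np.percentile(x,97,0),1))
    blue=lambda h:(h[...,0]>95)&(h[...,0]<125)&(h[...,1]>120)
    org=lambda h:(h[...,0]<20)&(h[...,1]>150)
    grn=lambda h:(h[...,0]>45)&(h[...,0]<85)&(h[...,1]>120)
    B={"side":[(305,335,240,268),(262,290,235,262),(340,365,230,262)],"top":[(222,245,252,272),(218,240,212,232),(264,285,266,286)]}[c]
    for n,b,f in zip(("blue","orange","green"),B,(blue,org,grn)): stat(n,b,f)
    # plate, rack
    Z=X[...,2]
    b={"side":(250,305,170,250),"top":(295,370,125,200)}[c]
    s=(slice(b[2],b[3]),slice(b[0],b[1]));x=X[s][(D[c][s]>0)]
    pl=x[abs(x[:,2]-108)<5];print(c,"plate",len(pl),np.round(np.median(pl,0),1),pl.min(0),pl.max(0))
    dr=x[(x[:,2]>158)];print(c,"high",len(dr),np.round(np.median(dr,0),1))
    b={"side":(250,345,260,320),"top":(212,260,205,290)}[c]
    s=(slice(b[2],b[3]),slice(b[0],b[1]));x=X[s][(D[c][s]>0)];pl=x[abs(x[:,2]-50)<5]
    (cx,cy),wh,a=cv2.minAreaRect(pl[:,:2].astype(np.float32));print(c,"rack",(cx,cy),wh,a,np.median(pl[:,2]))
    for t in("gland_mouth","gland_nut","reactor"):
        pass
E
```

```text
side blue 164 px 319.4268292682927 255.66463414634146 med [471.6 357.  106.9] lo [463.4 326.   79.8] hi [487.4 360.7 116.2]
side orange 155 px 275.4258064516129 249.0193548387097 med [553.9 358.9 105.6] lo [547.  347.2  85.3] hi [566.3 362.6 116.1]
side green 196 px 351.67857142857144 246.99489795918367 med [433.2 275.8  94.3] lo [424.4 265.   60.9] hi [443.  280.6 107. ]
side plate 554 [650.5 131.8 107.5] [ 545.98863896 -109.15195958  103.00188903] [793.32820367 363.9088597  112.9384963 ]
side high 148 [660.5 159.3 162.7]
side rack (516.454345703125, 350.5382995605469) (151.78704833984375, 64.48815155029297) 1.4530582427978516 49.386780737263535
top blue 38 px 233.60526315789474 261.7105263157895 med [471.  340.7 115.1] lo [465.6 337.7 100. ] hi [481.2 352.6 118.4]
top orange 25 px 229.68 221.48 med [552.7 341.9 113.8] lo [548.2 339.6 102.7] hi [562.5 348.9 117.4]
top green 130 px 273.46923076923076 275.5230769230769 med [435.5 268.9 105.6] lo [425.8 258.5  -1.6] hi [453.7 289.6 109.3]
top plate 1182 [648.8 116.5 107.7] [607.49610025  54.53331352 103.01824086] [721.80103373 165.7598323  112.96056589]
top high 418 [662.2 114.4 163.1]
top rack (516.345947265625, 349.1754150390625) (150.3709259033203, 60.820552825927734) 1.2648813724517822 49.50412474660902
```

```bash
cat > fitnut.py <<'E'
from h import *
from scipy.optimize import least_squares
def gland_axis(az): return np.array([np.sin(np.pi/6)*np.cos(az),np.sin(np.pi/6)*np.sin(az),np.cos(np.pi/6)])
def fit(D,P=None,verbose=True):
    pts={}
    for c in D:
        X=cloud(c,D[c]).reshape(-1,3);X=X[(D[c]>0).ravel()]
        pts[c]=X
    out={}
    def run(x,lab):
        p=np.array([655.,168,159,np.radians(97)])
        for it in range(4):
            z=gland_axis(p[3]);v=x-p[:3];a=v@z;r=np.linalg.norm(v-a[:,None]*z,axis=1)
            m=(a>-24)&(a<5)&(r<26)&(r>9.5)
            y=x[m]
            def f(q):
                z=gland_axis(q[3]);v=y-q[:3];a=v@z;r=np.linalg.norm(v-a[:,None]*z,axis=1)
                dr=r-21;da=a
                o=np.where((dr>0)&(da>0),np.hypot(dr,da),np.maximum(dr,da))
                return o
            s=least_squares(f,p,loss="soft_l1",f_scale=1.0);p=s.x
        print(lab,len(y),np.round(p[:3],2),"az",np.degrees(p[3]).round(2),"rms",np.sqrt(np.mean(s.fun**2)).round(2) if 0 else np.median(abs(f(p))).round(2))
        return p
    for c in pts: out[c]=run(pts[c],c)
    out["both"]=run(np.vstack(list(pts.values())),"both")
    return out
if __name__=="__main__":
    D={c:np.load(f"pics/{c}_d.npy") for c in("side","top")}
    o=fit(D)
    for c in D:
        X=cloud(c,D[c]).reshape(-1,3)
        x=X[(abs(X[:,2]-108)<2.5)&(np.hypot(X[:,0]-662,X[:,1]-111)<62)]
        r=least_squares(lambda q:np.maximum(np.hypot(x[:,0]-q[0],x[:,1]-q[1])-58,0)*3,[662,111]).x
        h=cv2.convexHull(x[:,:2].astype(np.float32))[:,0]
        q=least_squares(lambda q:np.hypot(h[:,0]-q[0],h[:,1]-q[1])-58,[662,111],loss="soft_l1").x
        print(c,"plate",len(x),r,q)
        x=X[(X[:,2]>158)&(X[:,2]<168)&(np.hypot(X[:,0]-662,X[:,1]-99)<24)]
        print("drive",len(x),np.median(x,0))
    for c in D: print(c,proj(c,o["both"][:3]))
E
python3 fitnut.py
```

```text
side 261 [655.22 171.89 159.2 ] az 98.59 rms 0.7
top 340 [655.25 171.16 159.68] az 99.08 rms 0.64
both 601 [655.06 171.51 159.44] az 99.13 rms 0.69
side plate 321 [663.99618583 114.38391993] [664.65359657 114.09127329]
drive 56 [664.03808619 109.43519771 162.46669773]
top plate 1016 [665.00585444 112.00379259] [665.23881952 112.40552731]
drive 220 [666.24021035 101.31289592 162.68516503]
side [268.41512854 184.82696318]
top [306.90808027 155.88285038]
```

Both cameras agree on the mouth, at about (655,171.5,159.5) with azimuth 99°. The rack's blue well is at about (474,348.5). I move above the probe.

```bash
python3 -m crank '{"dp":[[2.6,-1.3,-0.7],[2.6,-1.3,-0.7],[2.6,-1.3,-0.7],[2.6,-1.3,-0.7],[2.6,-1.3,-0.7],[2.6,-1.3,-0.7],[2.6,-1.3,-0.7],[2.6,-1.3,-0.7],[2.6,-1.3,-0.7],[2.8,-1.4,-0.7]],"delta_rot":[[0,0,-5.7],[0,0,-5.7],[0,0,-5.7],[0,0,-5.7],[0,0,-5.7],[0,0,-5.7],[0,0,-5.7],[0,0,-5.7],[0,0,-5.7],[0,0,-5.5]],"claw":[100,100,100,100,100,100,100,100,100,100]}' 40; python3 - <<'E'
from h import *
print(sense())
for c in("side","top"):
    p,d=capture(c);cv2.imwrite(f"pics/{c}2.png",p[:,:,::-1]);np.save(f"pics/{c}_d2.npy",d)
s=sense();print(s["eef_pos"],s["joints"],s["grip_width"],s["time_s"])
E
```

```text
time_s: 2.0
eef_pos: [475.5, 348.5, 161.0]
ee_rot: [-0.0, 0.649, 0.761, -0.0]
force: [0.2, 0.1, -0.7]
grip_width: 0.607
{'time_s': 2.0, 'joints': array([4.33916199e-01, 5.12788195e-01, 1.39282315e+00, 5.34443639e-05,
       1.23601008e+00, 2.75082324e-01]), 'dq': array([-4.36759841e-01,  3.57136798e-01, -3.73508423e-01, -2.17327447e-04,
        9.99318956e-03,  5.15856877e-01]), 'tau': array([ 2.28275992e+00, -5.17582297e+01, -2.32184976e+01, -4.05188778e-02,
        1.75010157e-02, -6.56328723e-01]), 'eef_pos': array([475.47257683, 348.51249813, 160.998002  ]), 'ee_rot': array([-2.89405199e-05,  6.48787512e-01,  7.60969621e-01, -2.52971490e-06]), 'force': array([ 0.19812816,  0.06963927, -0.65526781]), 'wrist_torque': array([0.05842501, 0.03115858, 0.03006364]), 'grip_width': 0.607388877592082}
[476.85954632 347.06350929 160.00999588] [ 4.30910524e-01  5.14941618e-01  1.39211425e+00 -6.07343679e-04
  1.23565483e+00  2.73988511e-01] 0.6094298304340939 2.1
```

View pics/side2.png

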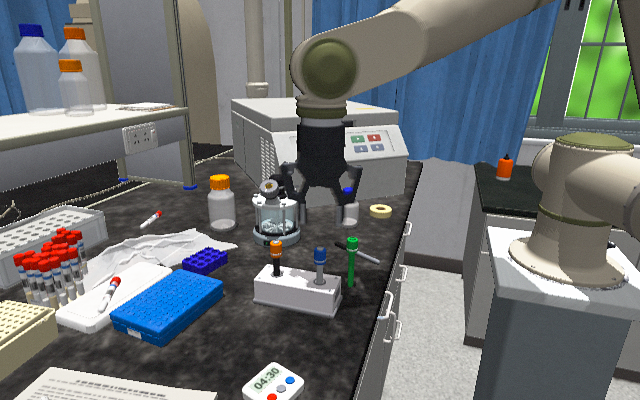

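View pics/top2.png

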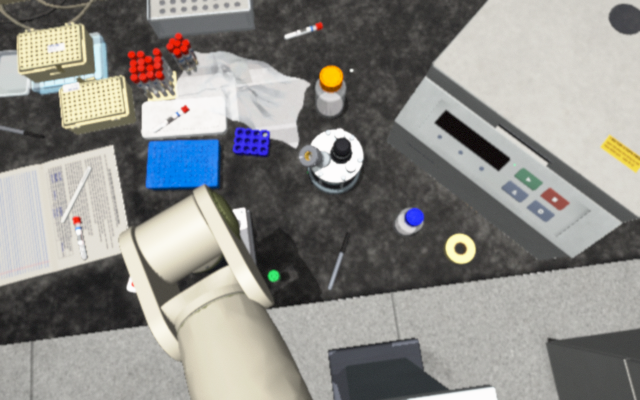

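The side view shows the fingers straddling the blue head at column 320, at (303,212) and (340,212). The top view is blocked by the arm. I descend.

```bash
python3 -m crank '{"dp":[[-0.24,0.14,-1.0],[0,0,-1.0],[0,0,-1.0],[0,0,-1.0],[0,0,-1.0],[0,0,-1.0],[0,0,-0.8],[0,0,0],[0,0,0]],"delta_rot":[[0,0,0],[0,0,0],[0,0,0],[0,0,0],[0,0,0],[0,0,0],[0,0,0],[0,0,0],[0,0,0]],"claw":[100,100,100,100,100,100,100,100,100]}' 40; python3 - <<'E'
from h import *
p,d=capture("side");s=sense();print(s["eef_pos"],s["force"])
print(proj("side",s["eef_pos"]),proj("side",[474.4,348.5,90]))
cv2.imwrite("pics/side3.png",cv2.resize(p[170:320,250:400,::-1],None,fx=4,fy=4,interpolation=cv2.INTER_CUBIC))
E
```

```text
time_s: 3.0
eef_pos: [472.3, 350.5, 93.4]
ee_rot: [0.0, 0.647, 0.762, 0.0]
force: [-0.4, 0.1, -0.0]
grip_width: 0.608
[472.4114085  350.55434309  93.68029894] [ 0.78059719  0.21183078 -0.32778804]
[320.04116546 260.28701049] [319.3099208  261.40080172]
```

View pics/side3.png

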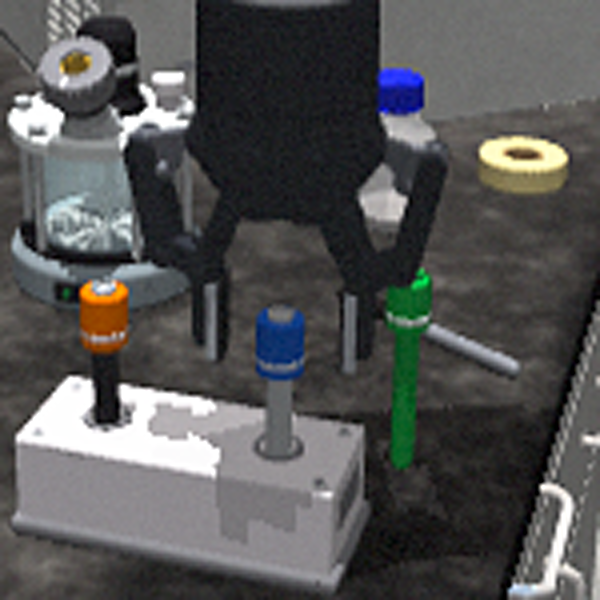

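```bash
python3 - <<'E'
from h import *
p,d=capture("side");X=cloud("side",d);s=sense();print(s["eef_pos"],s["time_s"])
for n,(u0,u1,v0,v1) in {"Lf":(298,309,242,262),"Rf":(333,344,242,264),"head":(313,327,250,262)}.items():
    x=X[v0:v1,u0:u1].reshape(-1,3);x=x[(x[:,1]>315)&(x[:,1]<390)&(x[:,2]>80)]
    print(n,len(x),np.round(np.median(x,0),1),np.round(np.percentile(x,[3,97],axis=0),1).tolist())
E
```

```text
[472.43967044 350.57140005  93.79374147] 3.1
Lf 146 [500.  364.5 115.3] [[496.3, 352.2, 99.3], [509.2, 367.7, 131.4]]
Rf 165 [438.2 355.1 119.7] [[432.6, 343.0, 100.9], [443.9, 358.5, 138.1]]
head 144 [471.3 357.6 106.4] [[463.3, 350.2, 95.8], [481.9, 360.6, 116.2]]
```

The fingers and head line up in depth, so I close.

```bash
python3 -m crank '{"dp":[[0,0,0],[0,0,0],[0,0,0],[0,0,0],[0,0,0],[0,0,0],[0,0,0],[0,0,0]],"delta_rot":[[0,0,0],[0,0,0],[0,0,0],[0,0,0],[0,0,0],[0,0,0],[0,0,0],[0,0,0]],"claw":[255,255,255,255,255,255,255,255]}' 60; python3 -c "
from rig import *
s=sense();print(s['wrist_torque'],s['force'],s['eef_pos'],s['joints'])"
```

```text
time_s: 3.9
eef_pos: [472.4, 350.5, 93.6]
ee_rot: [0.0, 0.647, 0.762, 0.0]
force: [1.4, -0.3, 5.5]
grip_width: 0.234
[ 0.01201528 -0.14080695  0.09061061] [ 1.40365365 -0.2638613   5.51974912] [472.39986036 350.5395038   93.60186887] [ 4.39386510e-01  5.84256428e-01  1.46757003e+00 -3.87169200e-05
  1.08895310e+00  2.76777538e-01]
```

```bash
python3 -m crank '{"dp":[[0,0,0.5],[0,0,1],[0,0,1],[0,0,1],[0,0,1],[0,0,1.5],[0,0,2],[0,0,2],[0,0,2],[0,0,0]],"delta_rot":[[0,0,0],[0,0,0],[0,0,0],[0,0,0],[0,0,0],[0,0,0],[0,0,0],[0,0,0],[0,0,0],[0,0,0]],"claw":[255,255,255,255,255,255,255,255,255,255]}'; python3 - <<'E'
from h import *
p,d=capture("side");s=sense();print(s["eef_pos"],s["force"],s["ee_rot"],s["time_s"])
cv2.imwrite("pics/side4.png",cv2.resize(p[120:320,230:400,::-1],None,fx=3,fy=3,interpolation=cv2.INTER_CUBIC))
E
```

```text
time_s: 4.9
eef_pos: [472.8, 350.9, 216.4]
ee_rot: [0.001, 0.647, 0.762, 0.002]
force: [0.5, -0.2, -1.3]
grip_width: 0.231
[472.22251385 350.60094975 214.31577439] [ 0.24944651 -0.49440241 -1.80350521] [3.28405595e-04 6.47284532e-01 7.62247934e-01 8.45273211e-04] 4.95
```

View pics/side4.png

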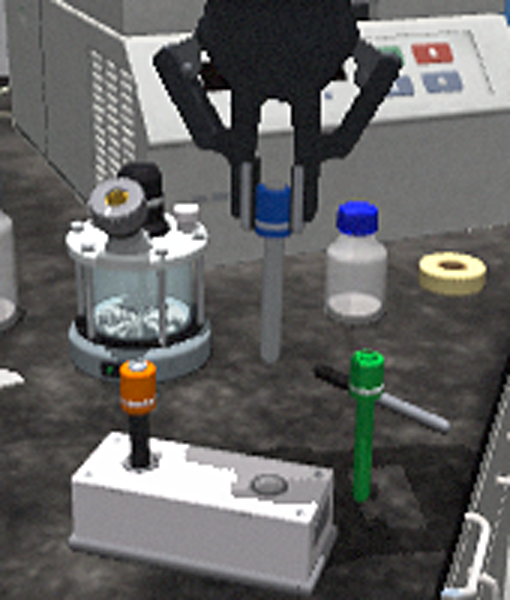

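The blue probe hangs straight in the gripper and the rack well is empty. The orange and green probes are undisturbed. I move to the pre-insert pose and tilt.

```bash
python3 -m crank '{"dp":[[1.0,-0.7,1.0],[1.8,-1.3,1.0],[1.8,-1.3,1.0],[1.8,-1.3,1.0],[1.8,-1.3,0],[1.8,-1.3,0],[1.8,-1.3,0],[1.8,-1.3,0],[1.8,-1.3,0],[2.0,-1.4,0]],"delta_rot":[[-2.96,-0.48,0],[-2.96,-0.48,0],[-2.96,-0.48,0],[-2.96,-0.48,0],[-2.96,-0.48,0],[-2.96,-0.48,0],[-2.96,-0.48,0],[-2.96,-0.48,0],[-2.96,-0.48,0],[-2.96,-0.48,0]],"claw":[255,255,255,255,255,255,255,255,255,255]}'; python3 -m crank '{"dp":[[0,0,0],[0,0,0]],"delta_rot":[[0,0,0],[0,0,0]],"claw":[255,255]}';python3 - <<'E'
from h import *
for c,b in(("side",(120,260,200,370)),("top",(80,260,220,450))):
    p,d=capture(c);np.save(f"pics/{c}_d5.npy",d);np.save(f"pics/{c}_p5.npy",p)
    cv2.imwrite(f"pics/{c}5.png",cv2.resize(p[b[0]:b[1],b[2]:b[3],::-1],None,fx=3.3,fy=3.3,interpolation=cv2.INTER_CUBIC))
s=sense();print(s)
E
```

```text
time_s: 5.95
eef_pos: [646.4, 225.1, 251.7]
ee_rot: [0.197, 0.625, 0.736, -0.17]
force: [0.4, -0.5, 0.0]
grip_width: 0.233
time_s: 6.15
eef_pos: [645.7, 225.6, 251.7]
ee_rot: [0.196, 0.625, 0.737, -0.169]
force: [-0.8, -0.1, -1.2]
grip_width: 0.234
{'time_s': 6.25, 'joints': array([ 0.34960223,  0.78495396,  0.78191335, -0.51494853,  1.66834047,
        0.15950697]), 'dq': array([ 0.00239002, -0.01071832, -0.00532039, -0.0022206 ,  0.0015644 ,
       -0.00082489]), 'tau': array([-4.82713692e-01, -6.16286373e+01, -2.72474402e+01, -1.48920089e+00,
        2.31738612e-01,  1.69407824e-03]), 'eef_pos': array([645.52536399, 225.94034396, 253.11711699]), 'ee_rot': array([ 0.19640565,  0.62509838,  0.73656666, -0.1677689 ]), 'force': array([ 0.01243651,  0.00823633, -0.40677231]), 'wrist_torque': array([ 0.35474307,  0.06974652, -0.02970683]), 'grip_width': 0.23266197949066544}
```

View pics/side5.png

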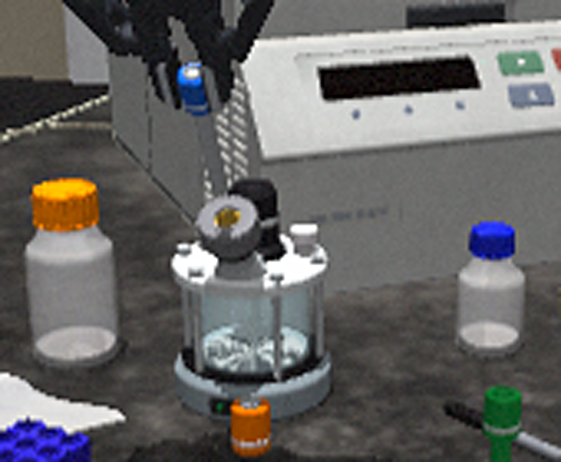

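View pics/top5.png

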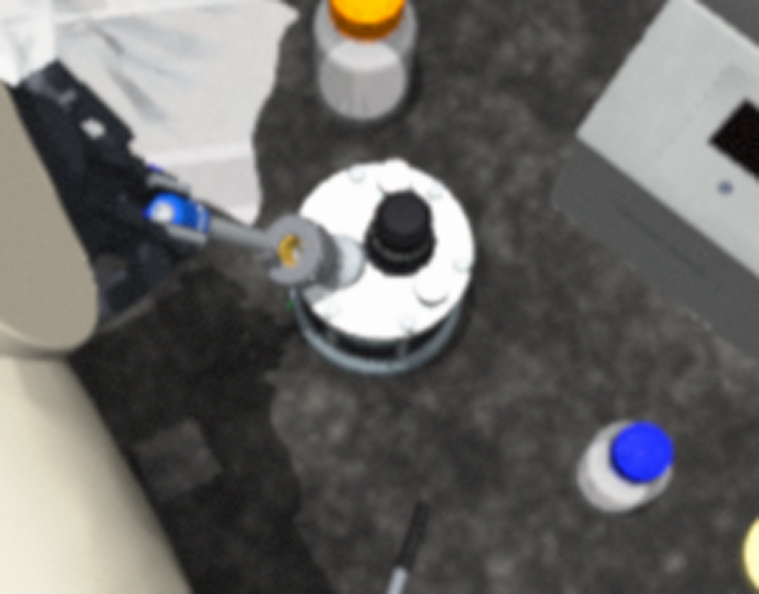

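The side view shows the probe tip just above the nut's rim at crop (221,190). The top view shows the shank pointing at the nut from (210,230) to (277,243). Next I fit the probe's axis from depth and colour against the port axis.

```bash
cat > fitprobe.py <<'E'
from h import *
from scipy.optimize import least_squares
from scipy.spatial.transform import Rotation as R
import sys
tag=sys.argv[1]
s=sense();q=s["ee_rot"];Rt=R.from_quat([q[1],q[2],q[3],q[0]]).as_matrix();T=s["eef_pos"]
print("tool z",-Rt[:,2].round(4),"tool y",Rt[:,1].round(3),"T",T.round(1))
M=np.array([655.06,171.51,159.44]);az=np.radians(99.3);zp=np.array([.5*np.cos(az),.5*np.sin(az),.866]);yr=np.array([-np.sin(az),np.cos(az),0]);xr=np.cross(yr,zp)
def run(x,lab):
    p=np.concatenate([T+Rt[:,2]*3.6,[0,0]])  # shoulder
    def ax(p):
        return R.from_rotvec(Rt[:,0]*p[3]+Rt[:,1]*p[4]).apply(-Rt[:,2])
    for it in range(5):
        z=ax(p);v=x-p[:3];a=v@z;r=np.linalg.norm(v-a[:,None]*z,axis=1)
        m=(((a>-82)&(a<-3)&(r<11))|((a>0)&(a<9)&(r<14)))
        y=x[m]
        def f(p):
            z=ax(p);v=y-p[:3];a=v@z;r=np.linalg.norm(v-a[:,None]*z,axis=1)
            sh=np.where(a<-1,r-6,r-11)
            return np.r_[sh,(p[3:]*20)]
        # fix axial position
        def g(w): return f(np.r_[p[:3]+w[0]*Rt[:,0]+w[1]*Rt[:,1],w[2:]])
        so=least_squares(g,[0,0,p[3],p[4]],loss="soft_l1");w=so.x;p=np.r_[p[:3]+w[0]*Rt[:,0]+w[1]*Rt[:,1],w[2:]]
    z=ax(p);tip=p[:3]-80*z
    print(lab,len(y),"shoulder",p[:3].round(1),"off tool x,y",((p[:3]-T)@Rt)[:2].round(2),"tilt",np.degrees(p[3:]).round(2),"axis",z.round(4),"tip",tip.round(1),"med",np.median(abs(f(p)[:-2])).round(2))
    d=tip-M; print("    tip rel mouth: along",(d@zp).round(1),"xr",(d@xr).round(2),"yr",(d@yr).round(2)," shoulder xr,yr",((p[:3]-M)@xr).round(2),((p[:3]-M)@yr).round(2),"angle",np.degrees(np.arccos(z@zp)).round(2))
A=[]
for c in("side","top"):
    d=np.load(f"pics/{c}_d{tag}.npy");x=cloud(c,d).reshape(-1,3);x=x[(d>0).ravel()];A.append(x);run(x,c)
run(np.vstack(A),"both")
tip=T+83.6*Rt[:,2]
print("nominal tip px",[proj(c,tip).round(1) for c in("side","top")],"mouth px",[proj(c,M).round(1) for c in("side","top")])
E
python3 fitprobe.py 5; python3 - <<'E'
import sys;sys.argv=["x"]
from fitnut import *
fit({c:np.load(f"pics/{c}_d5.npy") for c in("side","top")})
E
```

```text
tool z [-0.0796  0.4927  0.8666] tool y [ 0.987  0.162 -0.002] T [645.5 225.9 253.1]
side 164 shoulder [646.3 223.1 250.7] off tool x,y [-1.32  0.26] tilt [-0.48 -0.01] axis [-0.0879  0.4915  0.8664] tip [653.3 183.8 181.3] med 0.6
    tip rel mouth: along 25.2 xr -0.23 yr -0.23  shoulder xr,yr -0.3 0.35 angle 0.57
top 163 shoulder [646.2 222.3 251.1] off tool x,y [-2.14  0.05] tilt [-0.65  0.13] axis [-0.0904  0.4889  0.8677] tip [653.4 183.2 181.7] med 0.4
    tip rel mouth: along 25.2 xr -0.85 yr -0.26  shoulder xr,yr -1.12 0.56 angle 0.73
both 327 shoulder [646.1 222.7 250.9] off tool x,y [-1.78  0.05] tilt [-0.59  0.1 ] axis [-0.0896  0.4895  0.8674] tip [653.3 183.5 181.5] med 0.51
    tip rel mouth: along 25.2 xr -0.54 yr -0.18  shoulder xr,yr -0.77 0.57 angle 0.67
nominal tip px [array([266.7, 177.5]), array([300. , 154.6])] mouth px [array([268.4, 184.8]), array([306.9, 155.9])]
side 263 [655.25 171.89 159.3 ] az 100.51 rms 0.63
top 321 [655.48 171.07 159.76] az 96.74 rms 0.69
both 577 [655.21 171.5  159.55] az 98.72 rms 0.73
```

The probe is aligned with the port within about 0.6 mm and 0.7°. I insert the first 40 mm while watching the force.

```bash
python3 -m crank '{"dp":[[0.034,-0.207,-0.458],[0.04,-0.247,-0.433],[0.04,-0.247,-0.433],[0.04,-0.247,-0.433],[0.04,-0.247,-0.433],[0.024,-0.148,-0.26],[0.024,-0.148,-0.26],[0.024,-0.148,-0.26],[0,0,0]],"delta_rot":[[0,0,0],[0,0,0],[0,0,0],[0,0,0],[0,0,0],[0,0,0],[0,0,0],[0,0,0],[0,0,0]],"claw":[255,255,255,255,255,255,255,255,255]}'; python3 -c "
from rig import *
s=sense();print(s['wrist_torque'],s['force'],s['eef_pos'],s['joints'])"
```

```text
time_s: 7.15
eef_pos: [648.8, 208.9, 223.2]
ee_rot: [0.197, 0.625, 0.736, -0.168]
force: [0.5, -0.2, -0.6]
grip_width: 0.233
[ 0.31123524  0.05515432 -0.00420785] [ 0.50691346 -0.19240323 -0.6180802 ] [648.76841083 208.86255607 223.21041265] [ 0.32548712  0.78133664  0.86421478 -0.51561247  1.58841234  0.17793617]
```

```bash
python3 -m crank '{"dp":[[0.024,-0.148,-0.26],[0.024,-0.148,-0.26],[0.024,-0.148,-0.26],[0.024,-0.148,-0.26],[0.024,-0.148,-0.26],[0,0,0]],"delta_rot":[[0,0,0],[0,0,0],[0,0,0],[0,0,0],[0,0,0],[0,0,0]],"claw":[255,255,255,255,255,255]}'; python3 - <<'E'
from h import *
for c,b in(("side",(120,260,200,370)),("top",(80,260,220,450))):
    p,d=capture(c);np.save(f"pics/{c}_d6.npy",d)
    cv2.imwrite(f"pics/{c}6.png",cv2.resize(p[b[0]:b[1],b[2]:b[3],::-1],None,fx=3.3,fy=3.3,interpolation=cv2.INTER_CUBIC))
s=sense();print(s['wrist_torque'],s['force'],s['eef_pos'])
E
python3 fitprobe.py 6
```

```text
time_s: 7.75
eef_pos: [649.9, 201.4, 210.1]
ee_rot: [0.197, 0.625, 0.736, -0.168]
force: [-0.3, -0.0, -0.6]
grip_width: 0.232
[ 0.36479045  0.08555017 -0.02648652] [-0.2820142  -0.43127154 -0.3579446 ] [650.01314448 201.63552658 210.62508149]
tool z [-0.08    0.4934  0.8661] tool y [ 0.987  0.162 -0.001] T [650.  201.6 210.6]
side 143 shoulder [650.5 198.5 208.3] off tool x,y [-1.54 -0.06] tilt [-0.46 -0.01] axis [-0.0879  0.4922  0.8661] tip [657.5 159.2 139. ] med 0.61
    tip rel mouth: along -24.0 xr -0.68 yr -0.41  shoulder xr,yr -0.68 0.17 angle 0.56
top 145 shoulder [650.5 197.9 208.6] off tool x,y [-2.23 -0.15] tilt [-0.74 -0.02] axis [-0.0927  0.4916  0.8659] tip [657.9 158.6 139.4] med 0.5
    tip rel mouth: along -24.0 xr -1.39 yr -0.7  shoulder xr,yr -1.37 0.27 angle 0.79
both 290 shoulder [650.4 198.2 208.5] off tool x,y [-1.92 -0.14] tilt [-0.42  0.12] axis [-0.0869  0.4904  0.8672] tip [657.4 159.  139.1] med 0.65
    tip rel mouth: along -24.0 xr -0.87 yr -0.27  shoulder xr,yr -1.06 0.25 angle 0.55
nominal tip px [array([270.1, 192.1]), array([312.5, 157.8])] mouth px [array([268.4, 184.8]), array([306.9, 155.9])]
```

View pics/side6.png

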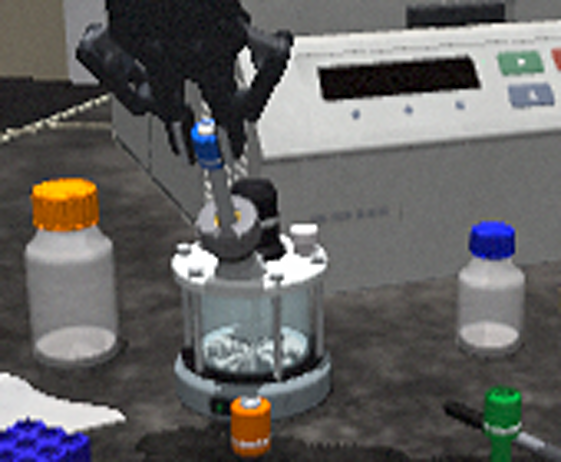

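View pics/top6.png

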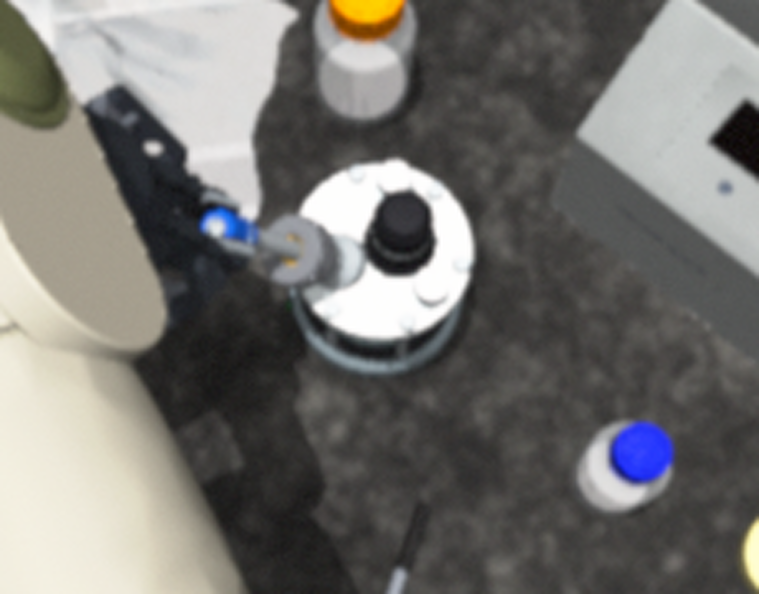

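The tip is inside the collet with no contact force. I continue.

```bash
python3 -m crank '{"dp":[[0.03,-0.2,-0.46],[0.04,-0.247,-0.433],[0.04,-0.247,-0.433],[0.04,-0.247,-0.433],[0.04,-0.247,-0.433],[0.04,-0.247,-0.433],[0.04,-0.247,-0.433],[0.04,-0.247,-0.433],[0.04,-0.247,-0.433],[0,0,0]],"delta_rot":[[0,0,0],[0,0,0],[0,0,0],[0,0,0],[0,0,0],[0,0,0],[0,0,0],[0,0,0],[0,0,0],[0,0,0]],"claw":[255,255,255,255,255,255,255,255,255,255]}'; python3 -m crank '{"dp":[[0.016,-0.1,-0.173],[0,0,0]],"delta_rot":[[0,0,0],[0,0,0]],"claw":[255,255]}'; python3 - <<'E'
from h import *
for c,b in(("side",(120,260,200,370)),("top",(80,260,220,450))):
    p,d=capture(c);np.save(f"pics/{c}_d7.npy",d)
    cv2.imwrite(f"pics/{c}7.png",cv2.resize(p[b[0]:b[1],b[2]:b[3],::-1],None,fx=3.3,fy=3.3,interpolation=cv2.INTER_CUBIC))
s=sense();print(s['wrist_torque'],s['force'],s['eef_pos'],s["time_s"])
z=np.array([-.081,.493,.866]);print("TCP along",(s['eef_pos']-[655.06,171.51,159.44])@z)
E
```

```text
time_s: 8.85
eef_pos: [653.3, 179.5, 170.5]
ee_rot: [0.196, 0.625, 0.736, -0.168]
force: [-0.1, 0.4, -1.3]
grip_width: 0.231
time_s: 9.05
eef_pos: [653.7, 178.9, 169.6]
ee_rot: [0.197, 0.625, 0.736, -0.168]
force: [-0.2, 0.1, 0.2]
grip_width: 0.235
[ 0.30901904  0.05217973 -0.00595961] [ 0.30620209 -0.44465474 -0.55908778] [653.71466411 178.98580702 169.76219184] 9.15
TCP along 12.733563200179454
```

View pics/side7.png

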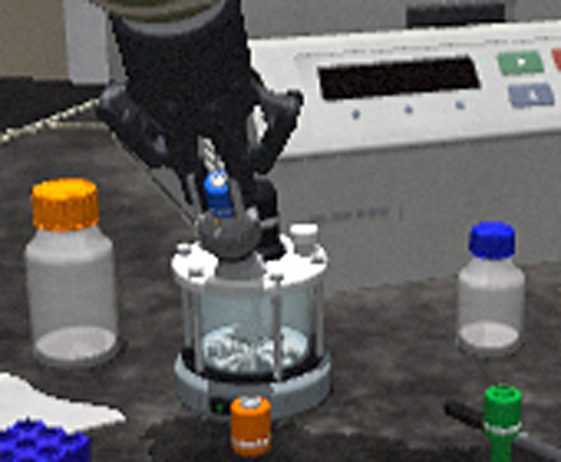

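```bash
python3 -m crank '{"dp":[[0.016,-0.1,-0.173],[0.016,-0.1,-0.173],[0.016,-0.1,-0.173],[0,0,0]],"delta_rot":[[0,0,0],[0,0,0],[0,0,0],[0,0,0]],"claw":[255,255,255,255]}'; python3 -m crank '{"dp":[[0.008,-0.05,-0.087],[0.008,-0.05,-0.087],[0,0,0]],"delta_rot":[[0,0,0],[0,0,0],[0,0,0]],"claw":[255,255,255]}';python3 -m crank '{"dp":[[0.008,-0.05,-0.087],[0,0,0]],"delta_rot":[[0,0,0],[0,0,0]],"claw":[255,255]}'
```

```text
time_s: 9.55
eef_pos: [654.1, 175.7, 164.0]
ee_rot: [0.197, 0.625, 0.736, -0.168]
force: [-0.7, -0.7, -0.0]
grip_width: 0.239
time_s: 9.85
eef_pos: [654.3, 174.9, 162.7]
ee_rot: [0.197, 0.625, 0.736, -0.168]
force: [-0.3, -1.1, -1.4]
grip_width: 0.235
time_s: 10.05
eef_pos: [654.4, 174.9, 162.6]
ee_rot: [0.197, 0.625, 0.736, -0.167]
force: [-2.1, 3.4, 5.1]
grip_width: 0.237
```

```bash
python3 -m crank '{"dp":[[0.008,-0.05,-0.087],[0,0,0]],"delta_rot":[[0,0,0],[0,0,0]],"claw":[255,255]}';python3 - <<'E'
from h import *
for c,b in(("side",(150,220,230,310)),("top",(120,200,260,380))):
    p,d=capture(c);np.save(f"pics/{c}_d8.npy",d)
    cv2.imwrite(f"pics/{c}8.png",cv2.resize(p[b[0]:b[1],b[2]:b[3],::-1],None,fx=6.5,fy=6.5,interpolation=cv2.INTER_CUBIC))
s=sense();print(s['wrist_torque'],s['force'],s['eef_pos'],s["time_s"])
E
```

```text
time_s: 10.25
eef_pos: [654.5, 174.8, 162.6]
ee_rot: [0.197, 0.625, 0.736, -0.167]
force: [-4.4, 5.5, 9.1]
grip_width: 0.229
[ 0.25775463  0.6334849  -0.35816251] [-4.44371931  5.9552784   8.93071512] [654.43995898 174.80659971 162.54885875] 10.35
```

View pics/side8.png

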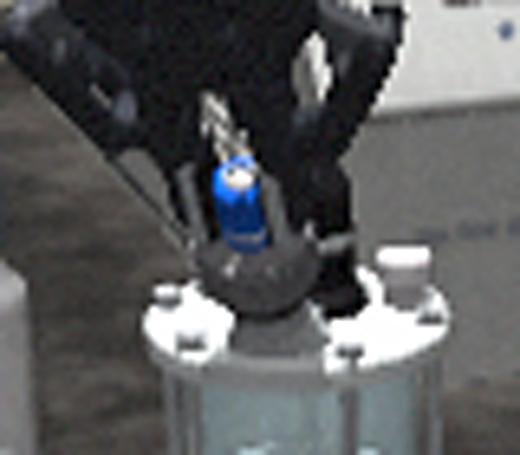

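View pics/top8.png

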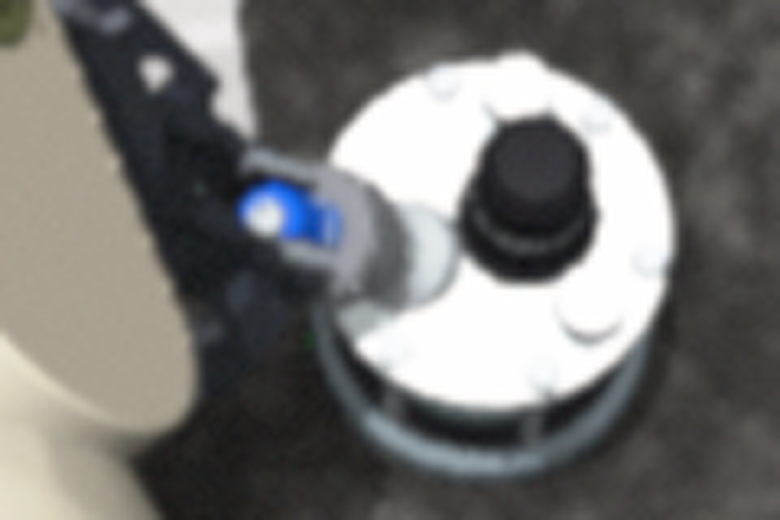

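The head looks flush on the nut at side crop (245,248), and the contact force is about 11 N along the port. I release and check the seat.

```bash
python3 -m crank '{"dp":[[0,0,0],[0,0,0],[0,0,0],[0,0,0],[0,0,0],[0,0,0]],"delta_rot":[[0,0,0],[0,0,0],[0,0,0],[0,0,0],[0,0,0],[0,0,0]],"claw":[200,150,100,60,60,60]}';python3 - <<'E'
from h import *
for c,b in(("side",(150,220,230,310)),("top",(120,200,260,380))):
    p,d=capture(c);np.save(f"pics/{c}_d9.npy",d)
    cv2.imwrite(f"pics/{c}9.png",cv2.resize(p[b[0]:b[1],b[2]:b[3],::-1],None,fx=6.5,fy=6.5,interpolation=cv2.INTER_CUBIC))
    X=cloud(c,d);M=np.array([655.06,171.51,159.44]);z=np.array([-.081,.493,.866]);v=X-M;a=v@z;r=np.linalg.norm(v-a[...,None]*z,axis=-1)
    hsv=cv2.cvtColor(p,cv2.COLOR_RGB2HSV);bl=(hsv[...,0]>95)&(hsv[...,0]<125)&(hsv[...,1]>120)&(r<15)&(d>0)&(a>-5)&(a<50)
    print(c,"blue along",bl.sum(),np.percentile(a[bl],[2,10,50,90,98]).round(1))
    m=(r<6)&(a>5)&(a<60)&(d>0);print("axis pts",m.sum(),np.percentile(a[m],[10,50,90,98]).round(1))
s=sense();print(s['wrist_torque'],s['force'],s['eef_pos'],s["time_s"],s["grip_width"])
E
```

```text
time_s: 10.95
eef_pos: [654.5, 173.8, 160.8]
ee_rot: [0.197, 0.625, 0.736, -0.168]
force: [-0.7, -0.8, -0.3]
grip_width: 0.766
side blue along 87 [ 0.9  4.9 21.4 27.3 28.3]
axis pts 15 [26.8 27.3 29.  29.3]
top blue along 96 [ 9.8 12.4 24.1 27.8 28.7]
axis pts 29 [25.9 27.6 29.4 30.1]
[0.22710484 0.04710835 0.02571104] [ 0.08498479 -0.36581662  0.42655649] [654.50237563 173.8112878  160.89111927] 11.05 0.7615106920790022
```

View pics/side9.png

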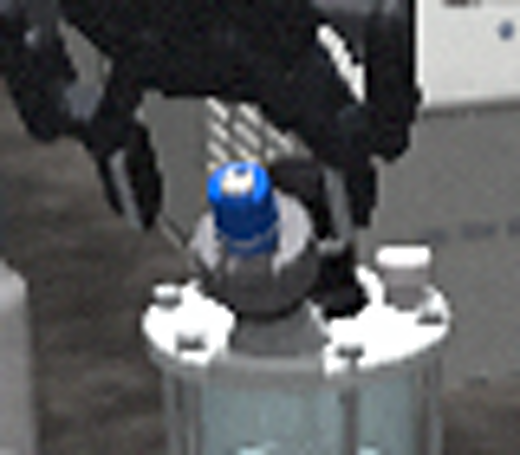

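View pics/top9.png

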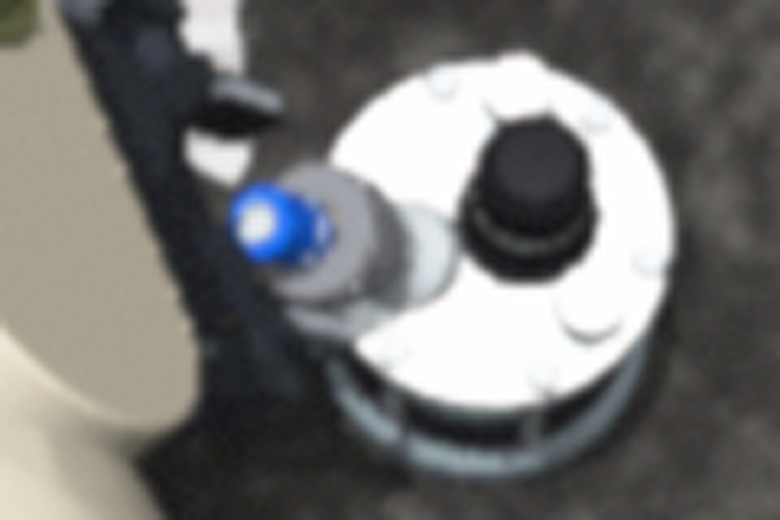

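The probe rests on the nut, with its top at about 28–29 mm along the axis where 28 is expected. I retract, shut the fingers and press lightly on the head to confirm it is fully seated.

```bash
python3 -m crank '{"dp":[[-0.077,0.482,1.104],[-0.097,0.592,1.039],[-0.097,0.592,1.039],[-0.04,0.247,0.433],[0,0,0],[0,0,0],[0,0,0],[0,0,0]],"delta_rot":[[0,0,0],[0,0,0],[0,0,0],[0,0,0],[0,0,0],[0,0,0],[0,0,0],[0,0,0]],"claw":[60,60,60,160,255,255,255,255]}' 40; python3 -m crank '{"dp":[[0.032,-0.197,-0.346],[0.032,-0.197,-0.346],[0.016,-0.1,-0.173],[0,0,0]],"delta_rot":[[0,0,0],[0,0,0],[0,0,0],[0,0,0]],"claw":[255,255,255,255]}'; python3 -c "
from rig import *
import numpy as np
s=sense();z=np.array([-.081,.493,.866]);print((s['eef_pos']-[655.06,171.51,159.44])@z,s['force']@z)"
```

```text
time_s: 11.85
eef_pos: [651.3, 192.8, 196.7]
ee_rot: [0.197, 0.625, 0.736, -0.168]
force: [-0.2, -0.4, 1.3]
grip_width: 0.002
time_s: 12.25
eef_pos: [652.0, 187.8, 187.9]
ee_rot: [0.197, 0.625, 0.736, -0.168]
force: [0.6, -0.4, 0.6]
grip_width: 0.003
32.93511926828439 0.2367089691848815
```

```bash
python3 -m crank '{"dp":[[0.016,-0.1,-0.173],[0.008,-0.05,-0.087],[0,0,0]],"delta_rot":[[0,0,0],[0,0,0],[0,0,0]],"claw":[255,255,255]}'; python3 -m crank '{"dp":[[0.008,-0.05,-0.087],[0,0,0]],"delta_rot":[[0,0,0],[0,0,0]],"claw":[255,255]}'; python3 -m crank '{"dp":[[0.008,-0.05,-0.087],[0,0,0]],"delta_rot":[[0,0,0],[0,0,0]],"claw":[255,255]}'
```

```text
time_s: 12.55
eef_pos: [652.4, 186.5, 185.7]
ee_rot: [0.197, 0.625, 0.736, -0.168]
force: [0.6, -0.1, 0.3]
grip_width: 0.002
time_s: 12.75
eef_pos: [652.5, 186.1, 184.9]
ee_rot: [0.197, 0.625, 0.736, -0.168]
force: [-0.9, 0.4, -1.0]
grip_width: -0.004
time_s: 12.95
eef_pos: [652.5, 185.5, 184.0]
ee_rot: [0.197, 0.625, 0.736, -0.168]
force: [0.5, 0.1, 0.0]
grip_width: -0.003
```

```bash
python3 -m crank '{"dp":[[0.008,-0.05,-0.087],[0,0,0]],"delta_rot":[[0,0,0],[0,0,0]],"claw":[255,255]}'; python3 -m crank '{"dp":[[0.008,-0.05,-0.087],[0,0,0]],"delta_rot":[[0,0,0],[0,0,0]],"claw":[255,255]}'
```

```text
time_s: 13.15
eef_pos: [652.6, 185.0, 183.1]
ee_rot: [0.197, 0.625, 0.736, -0.168]
force: [0.6, 0.0, 0.6]
grip_width: 0.001
time_s: 13.35
eef_pos: [652.8, 184.8, 182.9]
ee_rot: [0.197, 0.625, 0.736, -0.167]
force: [-0.0, 1.1, 4.0]
grip_width: -0.002
```

```bash
python3 -m crank '{"dp":[[0.008,-0.05,-0.087],[0,0,0]],"delta_rot":[[0,0,0],[0,0,0]],"claw":[255,255]}'; python3 -m crank '{"dp":[[0.004,-0.025,-0.043],[0,0,0]],"delta_rot":[[0,0,0],[0,0,0]],"claw":[255,255]}'
```

```text
time_s: 13.55
eef_pos: [652.9, 184.7, 182.9]
ee_rot: [0.197, 0.625, 0.736, -0.167]
force: [-1.5, 3.9, 8.6]
grip_width: 0.002
time_s: 13.75
eef_pos: [653.0, 184.7, 182.9]
ee_rot: [0.198, 0.625, 0.736, -0.167]
force: [-4.1, 6.0, 10.1]
grip_width: 0.002
```

The stop is rigid at 27 mm, so the head is fully seated. I retract, open the fingers and turn the tool back 42° about the port axis for the nut grip.

```bash
python3 -m crank '{"dp":[[-0.073,0.444,0.779],[-0.073,0.444,0.779],[0,0,0],[0,0,0],[0,0,0],[0,0,0],[0,0,0],[0,0,0],[0,0,0],[0,0,0]],"delta_rot":[[0,0,0],[0,0,0],[-0.57,3.45,6.06],[-0.57,3.45,6.06],[-0.57,3.45,6.06],[-0.57,3.45,6.06],[-0.57,3.45,6.06],[-0.57,3.45,6.06],[0,0,0],[0,0,0]],"claw":[255,200,120,60,55,55,55,55,55,55]}' 80; python3 - <<'E'
from h import *
from scipy.spatial.transform import Rotation as R
s=sense();q=s["ee_rot"];Rt=R.from_quat([q[1],q[2],q[3],q[0]]).as_matrix()
az=np.radians(99.3);zp=np.array([.5*np.cos(az),.5*np.sin(az),.866]);yr=np.array([-np.sin(az),np.cos(az),0]);xr=np.cross(yr,zp)
v=s["eef_pos"]-[655.06,171.51,159.44];print("xr yr z",v@xr,v@yr,v@zp,"jaw angle",np.degrees(np.arctan2(Rt[:,1]@xr,Rt[:,1]@-yr)),"toolz",-Rt[:,2],zp,s["joints"],s["grip_width"],s["force"])
for c,b in(("side",(130,230,210,330)),("top",(120,200,260,380))):
    p,d=capture(c)
    cv2.imwrite(f"pics/{c}10.png",cv2.resize(p[b[0]:b[1],b[2]:b[3],::-1],None,fx=5.5,fy=5.5,interpolation=cv2.INTER_CUBIC))
E
```

```text
time_s: 14.75
eef_pos: [651.4, 192.8, 196.7]
ee_rot: [0.124, 0.321, 0.911, -0.227]
force: [0.3, 0.5, -0.6]
grip_width: 0.787
xr yr z 0.08849540977377401 0.15665231638995358 43.109003734013804 jaw angle 41.823600558465394 toolz [-0.08053003  0.49413759  0.86564598] [-0.08080191  0.49342786  0.866     ] [ 0.30288296  0.78208675  0.93092348 -0.51939976  1.51789098 -0.53749952] 0.786778914937815 [ 0.34315849  0.50987571 -0.61616205]
```

View pics/side10.png

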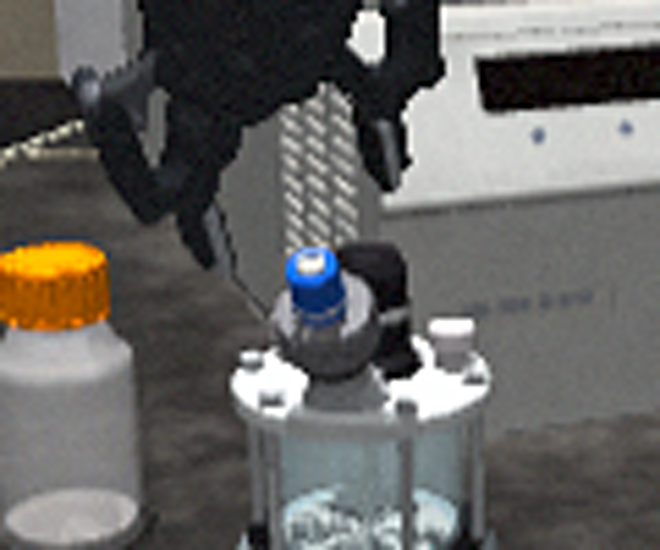

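View pics/top10.png

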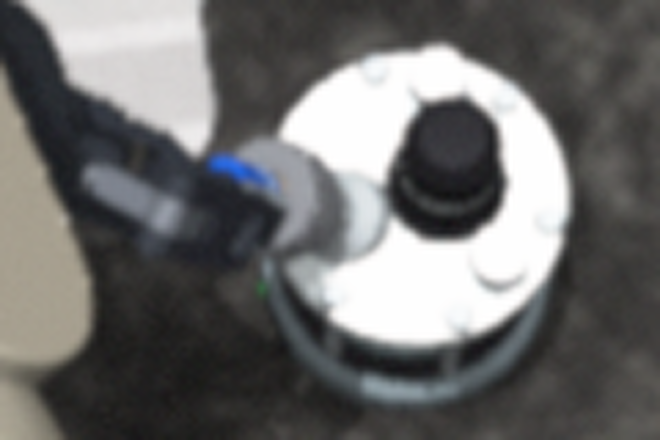

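The fingers are clear of the drive and centred on the axis to 0.2 mm. I descend over the nut.

```bash
python3 -m crank '{"dp":[[0.081,-0.493,-0.866],[0.081,-0.493,-0.866],[0.081,-0.493,-0.866],[0.081,-0.493,-0.866],[0.081,-0.493,-0.866],[0,0,0]],"delta_rot":[[0,0,0],[0,0,0],[0,0,0],[0,0,0],[0,0,0],[0,0,0]],"claw":[55,55,55,55,55,55]}'; python3 -m crank '{"dp":[[0.049,-0.296,-0.52],[0.049,-0.296,-0.52],[0.049,-0.296,-0.52],[0,0,0]],"delta_rot":[[0,0,0],[0,0,0],[0,0,0],[0,0,0]],"claw":[55,55,55,55]}'
python3 - <<'E'
from h import *
s=sense();print(s["eef_pos"],s["force"])
for c,b in(("side",(130,230,210,330)),("top",(120,200,260,380))):
    p,d=capture(c)
    cv2.imwrite(f"pics/{c}11.png",cv2.resize(p[b[0]:b[1],b[2]:b[3],::-1],None,fx=5.5,fy=5.5,interpolation=cv2.INTER_CUBIC))
E
```

```text
time_s: 15.45
eef_pos: [655.0, 167.1, 151.6]
ee_rot: [0.123, 0.32, 0.911, -0.228]
force: [0.2, 0.1, 0.4]
grip_width: 0.782
time_s: 15.85
eef_pos: [656.7, 158.7, 136.8]
ee_rot: [0.123, 0.32, 0.911, -0.228]
force: [0.3, 0.7, -0.7]
grip_width: 0.788
[656.66112515 158.73563037 136.83740831] [ 0.28883143  0.6782156  -0.74786234]
```

View pics/side11.png

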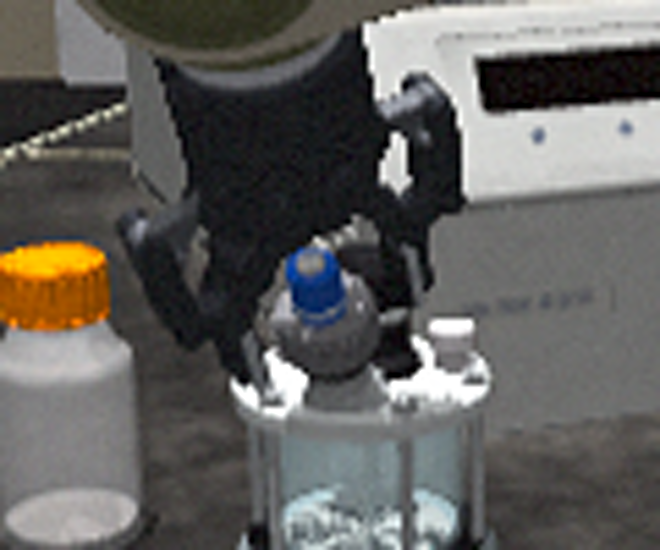

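View pics/top11.png

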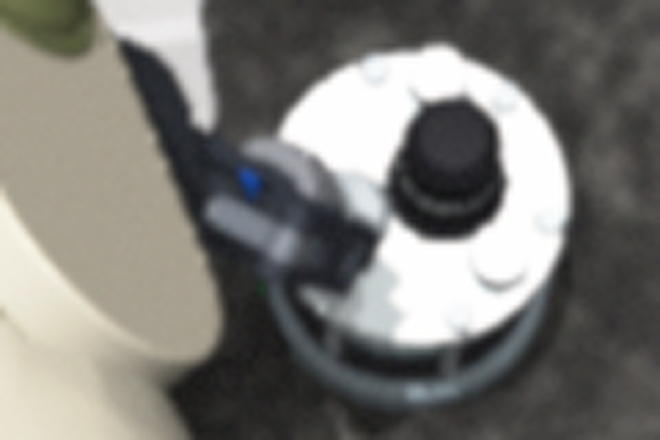

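```bash
python3 -m crank '{"dp":[[0,0,0],[0,0,0],[0,0,0],[0,0,0],[0,0,0],[0,0,0]],"delta_rot":[[0,0,0],[0,0,0],[0,0,0],[0,0,0],[0,0,0],[0,0,0]],"claw":[150,255,255,255,255,255]}' 80; python3 -c "
from rig import *
import numpy as np
s=sense();z=np.array([-.081,.493,.866]);print(s['force'],s['wrist_torque'],s['wrist_torque']@z,(s['eef_pos']-[655.06,171.51,159.44])@z,s['eef_pos'])"
```

```text
time_s: 16.55
eef_pos: [657.1, 159.7, 138.3]
ee_rot: [0.125, 0.32, 0.911, -0.227]
force: [-0.3, 5.0, 5.4]
grip_width: 0.467
[-0.30615111  4.99922162  5.4239434 ] [0.6530278  0.03530776 0.19364264] 0.13220599887332138 -24.3007959165443 [657.11242155 159.65478914 138.31998751]
```

The grip is on the nut, reading 0.467 (about 42 mm). I turn it clockwise.

```bash
python3 -m crank '{"dp":[[0,0,0],[0,0,0],[0,0,0],[0,0,0],[0,0,0],[0,0,0],[0,0,0]],"delta_rot":[[0.41,-2.47,-4.33],[0.41,-2.47,-4.33],[0.41,-2.47,-4.33],[0.41,-2.47,-4.33],[0.41,-2.47,-4.33],[0.41,-2.47,-4.33],[0,0,0]],"claw":[255,255,255,255,255,255,255]}'; cat > st.py <<'E'
from h import *
from scipy.spatial.transform import Rotation as R
s=sense();q=s["ee_rot"];Rt=R.from_quat([q[1],q[2],q[3],q[0]]).as_matrix()
az=np.radians(99.3);zp=np.array([.5*np.cos(az),.5*np.sin(az),.866]);yr=np.array([-np.sin(az),np.cos(az),0]);xr=np.cross(yr,zp)
v=s["eef_pos"]-[655.06,171.51,159.44];print("xr yr z",v@xr,v@yr,v@zp,"jaw angle",np.degrees(np.arctan2(Rt[:,1]@xr,Rt[:,1]@-yr)),"F",s["force"].round(1),"Fz",s["force"]@zp,"T",s["wrist_torque"].round(2),"Tz",s["wrist_torque"]@zp,s["joints"].round(2),s["grip_width"],s["time_s"])
E
python3 st.py
```

```text
time_s: 17.25
eef_pos: [657.4, 159.9, 138.2]
ee_rot: [0.179, 0.546, 0.797, -0.186]
force: [1.2, 6.2, 4.6]
grip_width: 0.459
xr yr z 0.3149871936407269 -0.39837673196035706 -24.297471605481014 jaw angle 11.829196531954873 F [1.2 6.2 4.6] Fz 6.91782041842925 T [ 0.84 -0.41  0.06] Tz -0.21500748588529242 [ 0.25  0.8   1.04 -0.53  1.37  0.01] 0.45931221326296734 17.25
```

```bash
python3 -m crank '{"dp":[[0,0,0],[0,0,0],[0,0,0],[0,0,0],[0,0,0],[0,0,0],[0,0,0]],"delta_rot":[[0.41,-2.47,-4.33],[0.41,-2.47,-4.33],[0.41,-2.47,-4.33],[0.41,-2.47,-4.33],[0.41,-2.47,-4.33],[0.41,-2.47,-4.33],[0,0,0]],"claw":[255,255,255,255,255,255,255]}'; python3 st.py;  python3 - <<'E'
from h import *
for c,b in(("side",(130,230,210,330)),("top",(120,200,260,380))):
    p,d=capture(c)
    cv2.imwrite(f"pics/{c}12.png",cv2.resize(p[b[0]:b[1],b[2]:b[3],::-1],None,fx=5.5,fy=5.5,interpolation=cv2.INTER_CUBIC))
E
```

```text
time_s: 17.95
eef_pos: [657.7, 159.9, 138.2]
ee_rot: [0.222, 0.734, 0.629, -0.132]
force: [3.0, 6.9, 3.5]
grip_width: 0.462
xr yr z 0.3334755868252408 -0.7423214271068241 -24.300315648176742 jaw angle -18.18852787355861 F [3.  6.9 3.5] Fz 6.196932955629537 T [ 0.95 -0.7   0.18] Tz -0.26585406273173773 [ 0.25  0.8   1.04 -0.53  1.37  0.54] 0.46220644005728256 17.95
```

View pics/side12.png

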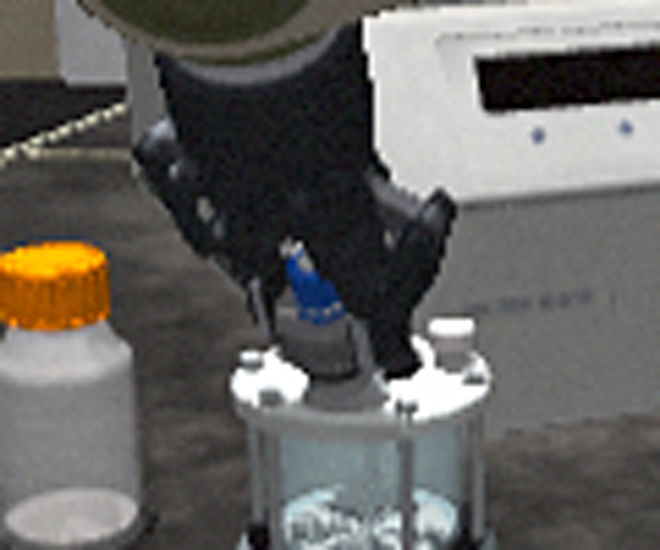

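View pics/top12.png

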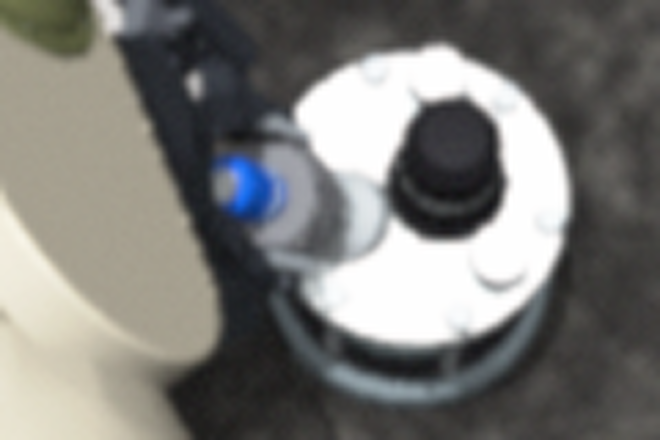

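```bash
python3 -m crank '{"dp":[[0,0,0],[0,0,0],[0,0,0],[0,0,0],[0,0,0],[0,0,0],[0,0,0]],"delta_rot":[[0.41,-2.47,-4.33],[0.41,-2.47,-4.33],[0.41,-2.47,-4.33],[0.41,-2.47,-4.33],[0.41,-2.47,-4.33],[0,0,0],[0,0,0]],"claw":[255,255,255,255,255,255,255]}'; python3 st.py
```

```text
time_s: 18.75
eef_pos: [658.0, 159.8, 138.3]
ee_rot: [0.245, 0.852, 0.456, -0.081]
force: [5.4, 6.8, 2.6]
grip_width: 0.46
xr yr z 0.16702567671065616 -0.9963568420365487 -24.30284008997304 jaw angle -43.08331433634111 F [5.4 6.8 2.6] Fz 5.159009915448544 T [ 0.86 -0.87  0.39] Tz -0.16309789441245792 [ 0.25  0.8   1.05 -0.53  1.37  0.97] 0.4604097341484111 18.75
```

Turned 85° in total. I open and check the nut and the head.

```bash
python3 -m crank '{"dp":[[0,0,0],[0,0,0],[0,0,0],[0,0,0],[0,0,0]],"delta_rot":[[0,0,0],[0,0,0],[0,0,0],[0,0,0],[0,0,0]],"claw":[180,120,60,55,55]}'; python3 st.py; python3 -m crank '{"dp":[[-0.081,0.493,0.866],[-0.081,0.493,0.866],[-0.081,0.493,0.866],[-0.081,0.493,0.866],[-0.081,0.493,0.866],[-0.081,0.493,0.866],[-0.081,0.493,0.866],[0,0,0]],"delta_rot":[[0,0,0],[0,0,0],[0,0,0],[0,0,0],[0,0,0],[0,0,0],[0,0,0],[0,0,0]],"claw":[55,55,55,55,55,55,55,55]}';  python3 - <<'E'
from h import *
for c,b in(("side",(130,230,210,330)),("top",(120,200,260,380))):
    p,d=capture(c)
    cv2.imwrite(f"pics/{c}13.png",cv2.resize(p[b[0]:b[1],b[2]:b[3],::-1],None,fx=5.5,fy=5.5,interpolation=cv2.INTER_CUBIC))
    o=np.load(f"pics/{c}_p.npy")
    cv2.imwrite(f"pics/{c}13o.png",cv2.resize(o[b[0]:b[1],b[2]:b[3],::-1],None,fx=5.5,fy=5.5,interpolation=cv2.INTER_CUBIC))
    X=cloud(c,d);M=np.array([655.06,171.51,159.44]);z=np.array([-.081,.493,.866]);v=X-M;a=v@z;r=np.linalg.norm(v-a[...,None]*z,axis=-1)
    m=(r<6)&(a>5)&(a<35)&(d>0);print("axis pts",m.sum(),np.percentile(a[m],[10,50,90,98]).round(1))
E
```

```text
time_s: 19.25
eef_pos: [656.8, 159.0, 137.5]
ee_rot: [0.245, 0.852, 0.456, -0.083]
force: [-0.1, 0.1, -1.0]
grip_width: 0.787
xr yr z 0.0037044691792118556 0.3475542659573121 -25.303991882230576 jaw angle -43.012626287206665 F [-0.1  0.1 -1. ] Fz -0.8547036527141829 T [ 0.25  0.07 -0.07] Tz -0.04653045887332295 [ 0.25  0.8   1.05 -0.53  1.37  0.97] 0.7871422359463713 19.25
time_s: 20.05
eef_pos: [651.5, 194.6, 200.0]
ee_rot: [0.245, 0.852, 0.456, -0.082]
force: [0.0, 0.5, -0.2]
grip_width: 0.782
axis pts 14 [26.3 27.4 28.8 29.2]
axis pts 25 [25.3 27.4 28.9 29.7]
```

View pics/side13.png

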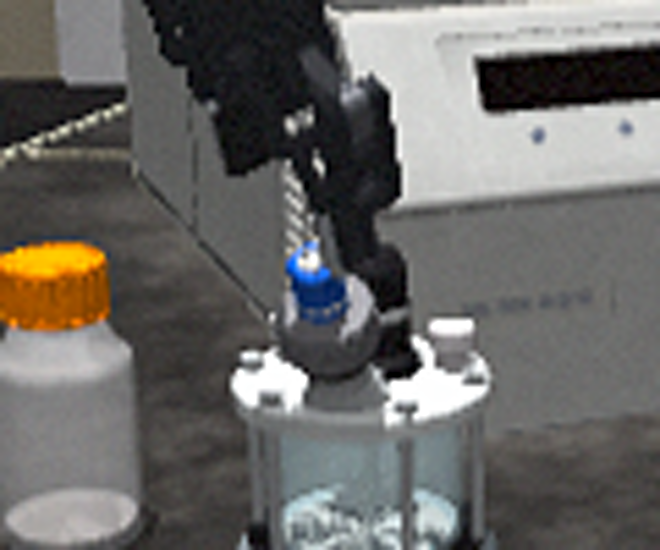

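View pics/top13.png

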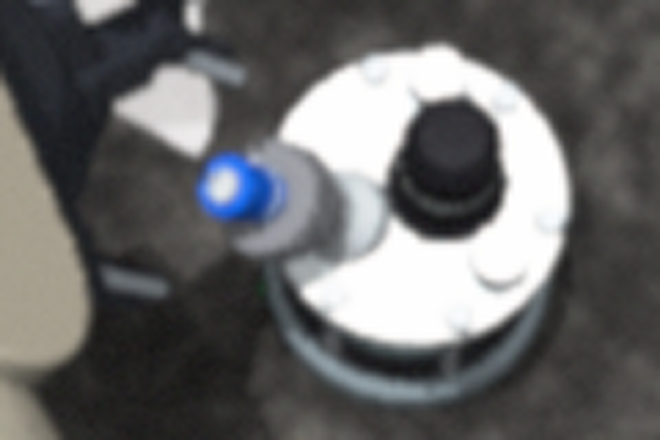

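View pics/side13o.png

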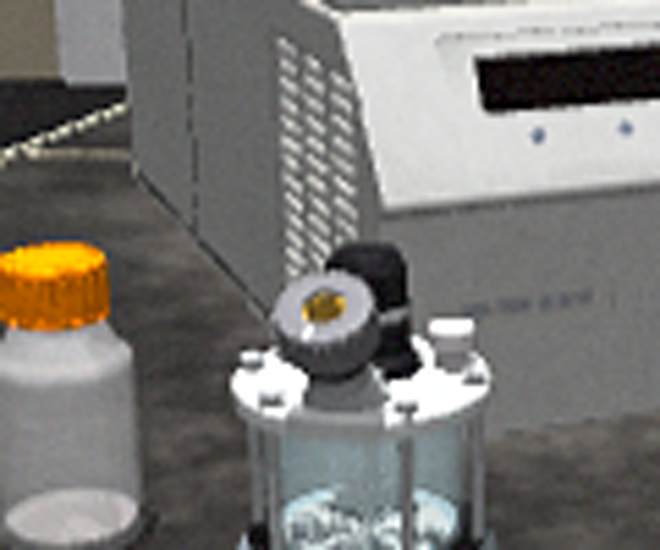

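View pics/top13o.png

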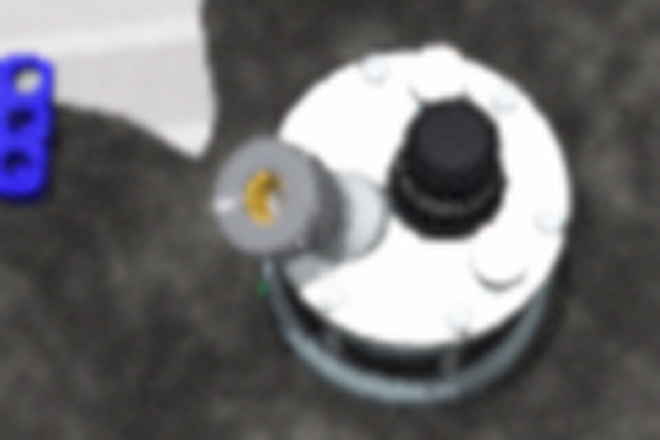

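In the first pictures the nut's white index tick was at the outward edge (side crop 308,330; top crop 225,203). It should now have moved a quarter turn clockwise. I enlarge to check.

```bash
python3 - <<'E'
from h import *
fs=[]
for c,b in(("side",(172,202,252,284)),("top",(140,172,294,328))):
    n=np.mean([capture(c)[0].astype(float) for _ in range(4)],0).astype(np.uint8);o=np.load(f"pics/{c}_p.npy")
    for im in(o,n): fs.append(cv2.resize(im[b[0]:b[1],b[2]:b[3],::-1],(380,290),interpolation=cv2.INTER_LANCZOS4))
cv2.imwrite("pics/tick.png",np.vstack([np.hstack(fs[:2]),np.hstack(fs[2:])]))
E
```

```text
(no output)
```

View pics/tick.png

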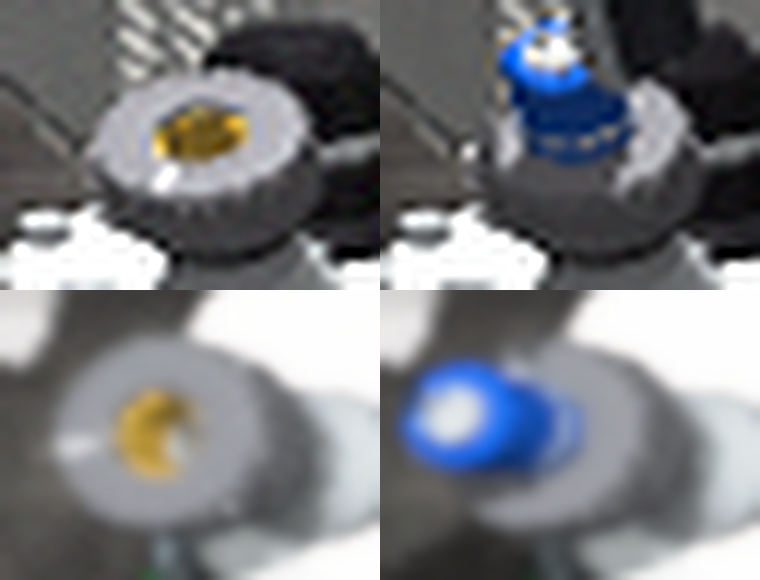

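```bash
python3 - <<'E'
from h import *
az=np.radians(99.3);zp=np.array([.5*np.cos(az),.5*np.sin(az),.866]);yr=np.array([-np.sin(az),np.cos(az),0]);xr=np.cross(yr,zp);M=np.array([655.06,171.51,159.44])
for c,l in(("top",[(301,157.3),(306.1,147.9)]),("side",[(265.9,190.4),(259.4,187.8)])):
    for uv in l:
        o,d=ray(c,uv);P=o+d*((M-o)@zp/(d@zp));v=P-M;print(c,uv,np.hypot(v@xr,v@yr).round(1),np.degrees(np.arctan2(v@yr,v@xr)).round(1))
E
```

```text
top (301, 157.3) 13.7 -11.8
top (306.1, 147.9) 16.1 -102.6
side (265.9, 190.4) 17.2 -6.2
side (259.4, 187.8) 21.4 -60.2
```

```bash
python3 - <<'E'
from h import *
az=np.radians(99.3);zp=np.array([.5*np.cos(az),.5*np.sin(az),.866]);yr=np.array([-np.sin(az),np.cos(az),0]);xr=np.cross(yr,zp);M=np.array([655.06,171.51,159.44])
fs=[]
for c,b in(("side",(172,202,252,284)),("top",(140,172,294,328))):
    n=np.mean([capture(c)[0].astype(float) for _ in range(4)],0).astype(np.uint8)
    sx,sy=380/(b[3]-b[2]),290/(b[1]-b[0])
    for im,angs in((np.load(f"pics/{c}_p.npy"),[-9]),(n,[-60,-94])):
        g=cv2.resize(im[b[0]:b[1],b[2]:b[3],::-1],(380,290),interpolation=cv2.INTER_NEAREST)
        for a in angs:
            for r in(12,20):
                q=proj(c,M+r*(np.cos(np.radians(a))*xr+np.sin(np.radians(a))*yr));cv2.circle(g,(int((q[0]+.5-b[2])*sx),int((q[1]+.5-b[0])*sy)),4,(0,0,255) if a!=-60 else (0,255,255),1)
        fs.append(g)
cv2.imwrite("pics/tick2.png",np.vstack([np.hstack(fs[:2]),np.hstack(fs[2:])]))
E
```

```text
(no output)
```

View pics/tick2.png

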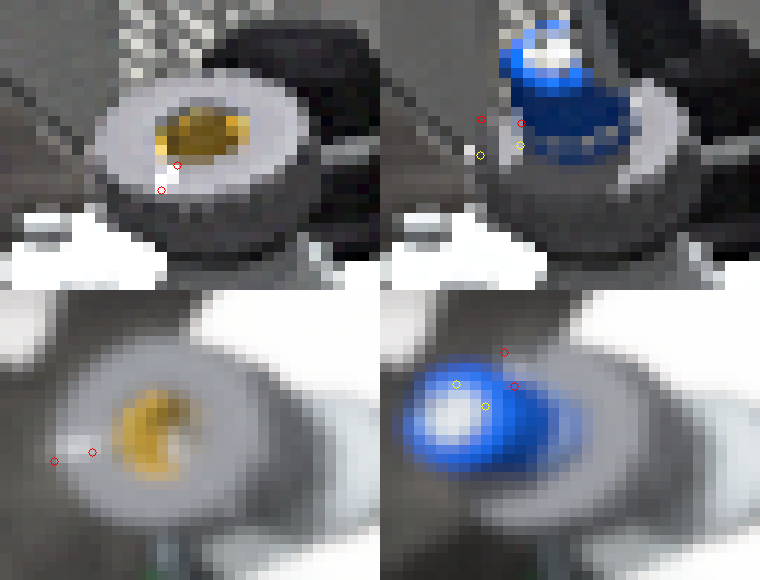

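The result is ambiguous because the gripper shades the nut. I back off to get a clear view.

```bash
python3 -m crank '{"dp":[[-0.16,0.98,1.73],[-0.16,0.98,1.73],[-1,2.5,1],[-2.5,2.5,0],[-2.5,2.5,0],[-2.5,2.5,0],[-2.5,2.5,0],[0,0,0]],"delta_rot":[[0,0,0],[0,0,0],[0,0,0],[0,0,0],[0,0,0],[0,0,0],[0,0,0],[0,0,0]],"claw":[55,55,55,55,55,55,55,55]}'; python3 - <<'E'
from h import *
fs=[]
for c,b in(("side",(172,202,252,284)),("top",(140,172,294,328))):
    n=np.mean([capture(c)[0].astype(float) for _ in range(4)],0).astype(np.uint8);o=np.load(f"pics/{c}_p.npy")
    for im in(o,n): fs.append(cv2.resize(im[b[0]:b[1],b[2]:b[3],::-1],(380,290),interpolation=cv2.INTER_NEAREST))
cv2.imwrite("pics/tick3.png",np.vstack([np.hstack(fs[:2]),np.hstack(fs[2:])]))
E
```

```text
time_s: 21.75
eef_pos: [535.4, 341.5, 243.3]
ee_rot: [0.244, 0.851, 0.458, -0.082]
force: [0.2, -0.6, -0.0]
grip_width: 0.784
```

View pics/tick3.png

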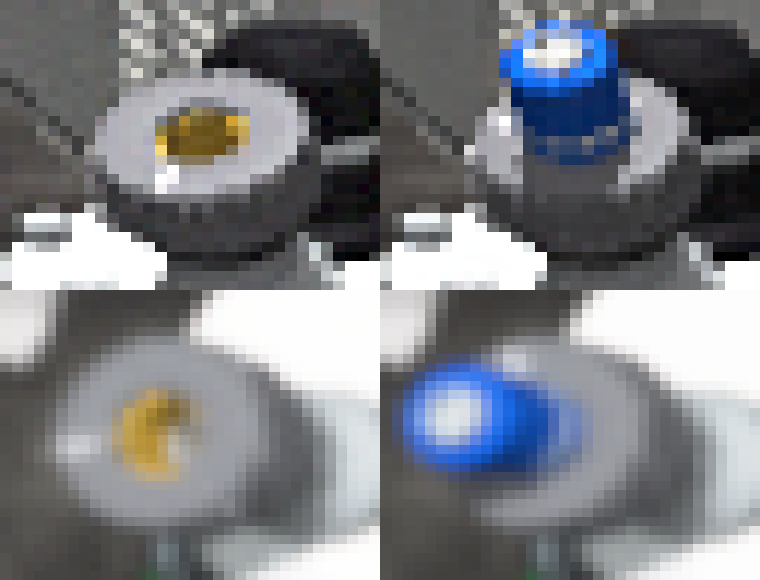

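```bash
python3 - <<'E'
from h import *
az=np.radians(99.3);zp=np.array([.5*np.cos(az),.5*np.sin(az),.866]);yr=np.array([-np.sin(az),np.cos(az),0]);xr=np.cross(yr,zp);M=np.array([655.06,171.51,159.44])
for c,l in(("top",[(299.9,156.6),(305.4,147.4)]),("side",[(265.4,189.9),(261.9,183.7)])):
    for uv in l:
        o,d=ray(c,uv);P=o+d*((M-o)@zp/(d@zp));v=P-M;print(c,uv,np.hypot(v@xr,v@yr).round(1),np.degrees(np.arctan2(v@yr,v@xr)).round(1))
print(sense()["time_s"])
E
```

```text
top (299.9, 156.6) 16.1 -18.7
top (305.4, 147.4) 17.5 -97.9
side (265.4, 189.9) 16.1 -12.0
side (261.9, 183.7) 16.0 -97.9
22.15
```

The tick turned about 83° clockwise in both cameras, to -98°, which matches the 85° commanded, so the nut grip did not slip. I take one last overall view before handing in.

```bash
python3 - <<'E'
from h import *
p,d=capture("side");cv2.imwrite("pics/side14.png",p[:,:,::-1])
X=cloud("side",d);M=np.array([655.06,171.51,159.44]);z=np.array([-.081,.493,.866]);v=X-M;a=v@z;r=np.linalg.norm(v-a[...,None]*z,axis=-1)
m=(r<6)&(a>5)&(a<40)&(d>0);print("head top",m.sum(),np.percentile(a[m],[50,90]).round(1))
s=sense();print(s["force"],s["time_s"])
E
```

```text
head top 16 [27.1 28.8]
[-0.26902269  0.44988105  0.00060273] 22.2
```

View pics/side14.png

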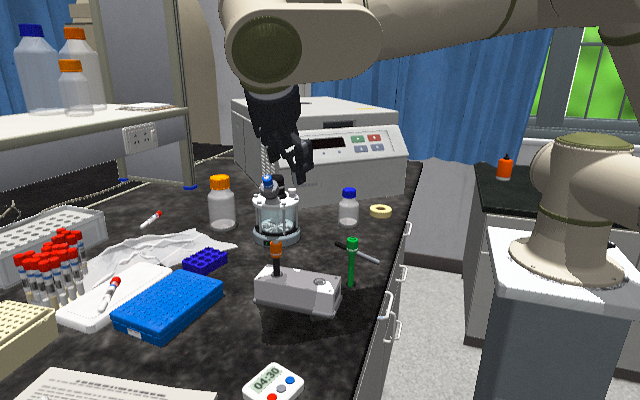

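The blue probe is in the port at (267,180), and orange still stands in the rack at (276,250). Green and the bottle (348,205) are where they were, and the gripper is clear of everything.

```bash
python3 -c "
from rig import *
print(finish_job())"
```

```text
the job is handed in; nothing more can be done
None
```

I took the blue-headed probe from the rack and slid it fully into the inclined port. I then turned the grey nut 85° clockwise and let go. The job was handed in at about 22 s, with the gripper clear of everything.

- **Seating:** before tightening I pressed on the head with the shut fingers and met a rigid stop at about 12 N. The top of the head is 27–29 mm above the nut face along the port axis; 28 mm is expected.
- **Nut turn:** the white tick on the nut moved about 79° by the top camera and 86° by the side camera. That fits 85° without slip and puts the nut at about 1.5–1.8 rad, past the firm-grip point of 1.35.
- **Other items:** the orange and green probes and the blue-capped bottle look undisturbed in the last picture.
- **Not confirmed:** the wrist torque while turning was too small, and of an unclear sign, to confirm the grip. I relied on the tick and did no pull test.

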